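Pack the paint tubes and screw down the travel case cover

TASK

Pack every paint tube that lies loose to the left of the little plywood travel case flat into the case, then set the plywood cover on it so that it sits fully down, square and level. Then take the orange screwdriver from its stand and drive both clamp screws, one at each end of the case, clockwise fully home so that their brass clips lie over the cover; turn them with the screwdriver only, not with the fingers. Finally put the screwdriver back upright in its stand, and leave the black-lidded jar and the small white bottle near the stand standing where they are.

Things in the scene. Friction and masses are not known exactly. Their poses are not given: they have to be found in the camera images.
- case: Open plywood travel case, fixed to the table. Outside 178 (x) x 128 (y) x 46 mm high, walls and floor 5 mm, so inside 168 x 118 x 41 mm deep, no dividers. Origin: centre of its underside on the table, z up. Three tubes fit side by side, lying along its y, at x = -50, 0 and 50 mm. At each y end a wooden block, 40 mm (x) by 28 mm (y) and 42 mm high, carries a clamp screw.
- case_floor (a point): centre of the case's inner floor, 5 mm above the table; axes as the case's. The wooden sketch box behind the case and tubes is fixed: its front is 0.57 m ahead of the robot, it reaches from the table's left end to y = -0.10 and stands higher than 0.15 m; pass in front of it.
- tube_1: White paint tube with blue spots and a white cap, 40x106x26 mm. Lies flat; length along its y axis with the cap at -y, body 40 mm across x at the flat crimped tail (+y), about 28 mm across and 26 mm high round y = -10 mm, the place to grasp it (fingers closing along x). Origin: centre of the underside. 60 g, may be absent.
- tube_3: White paint tube with green and red marks and a black cap, 40x100x26 mm. Lies flat; length along its y axis with the cap at -y, body 40 mm across x at the flat crimped tail (+y), about 28 mm across and 26 mm high round y = -10 mm, the place to grasp it (fingers closing along x). Origin: centre of the underside. 60 g, may be absent.
- tube_4: White paint tube with orange marks and a black cap, 40x106x27 mm. Lies flat; length along its y axis with the cap at -y, body 40 mm across x at the flat crimped tail (+y), about 28 mm across and 26 mm high round y = -10 mm, the place to grasp it (fingers closing along x). Origin: centre of the underside. 60 g, may be absent.
- cover: Loose plywood cover, 178 (x) x 128 (y) x 6 mm, 0.25 kg. Origin: centre of the board's underside; z up. Cleats below reach 7 mm into the case's mouth, 3 mm clear of the walls all round; on the table it stands on them, origin at z = 7 mm. Seated, the board rests on the case's rim, origin 46 mm above the table; either way round will do.
- cover_grip (a point): middle of the top of the cover's dark wooden grip bar, 80 (cover x) x 20 (cover y) mm and 30 mm high, 36 mm above the cover's origin: pinch it across y.
- screw_left (a joint): clamp screw at the case's +y (left) end, rad: 0 backed out (starts at 0 to 0.35), grows clockwise seen from above, stop at 2.4 = fully home. Friction 0.06 N m; sinks 2 mm per rad. Its brass clip, 28 mm long, 14 wide, 3 thick, turns with it: backed out it points away from the case, home it lies square over the cover, 0.5 mm above the board. Turned in early it bars the cover's way.
- screw_right (a joint): clamp screw at the case's -y (right) end, rad: 0 backed out (starts at 0 to 0.35), grows clockwise seen from above, stop at 2.4 = fully home. Friction 0.06 N m; sinks 2 mm per rad. Its brass clip, 28 mm long, 14 wide, 3 thick, turns with it: backed out it points away from the case, home it lies square over the cover, 0.5 mm above the board. Turned in early it bars the cover's way.
- screw_left_head (a point): centre of the top of the left clamp screw's head: 22 mm across, with an 18 mm square cap cut by a cross recess 6 mm deep, its two slots 6 mm wide and running right across along this point's x and y axes (they turn with the screw). 69 mm above the table backed out, 64.5 mm home; 80 mm from the case's centre along the case's y.
- screw_right_head (a point): centre of the top of the right clamp screw's head: 22 mm across, with an 18 mm square cap cut by a cross recess 6 mm deep, its two slots 6 mm wide and running right across along this point's x and y axes (they turn with the screw). 69 mm above the table backed out, 64.5 mm home; 80 mm from the case's centre along the case's y.
- screwdriver: Orange square-handled screwdriver, 150 mm long, 0.12 kg, standing tip down. Origin: at the tip, on the axis; z runs up to the end of the handle. Black collar 36 mm across from z = 62 to 67 mm; handle 24 mm square, flats facing x and y, from z = 67 to 150 mm: grip it on two flats near z = 130 mm.
- screwdriver_bit (a point): tip of the screwdriver, same place and axes as its body. Cross bit 14 mm long: two crossed blades along x and y, 15.5 mm wide and 3.6 mm thick (the last 3 mm 13 wide, 2.2 thick), shaft 10 mm across above. It goes 6 mm deep into a screw's recess, with about 0.15 rad of play either way.
- stand_top (a point): Dark wooden screwdriver stand, block 70x70 mm and 68 mm high, fixed; this is the middle of its top face, mouth of a 24 mm square hole right through. The collar rests on the top face, so the tip hangs 62 mm below this point. Any yaw will do.
- jar_d: Bystander: small glass jar with a black lid, 60 mm across, 69 mm high, behind the stand. Origin: centre of the underside.
- medium_bottle: Bystander: small white bottle with a grey cap, 39 mm across, 94 mm high, to the right behind the stand. Origin: centre of the underside.
There are look-alikes about, which are no part of the job. What is shaped like the part that bears stand_top but green is not meant.

How it is judged:
By the outcome, as a careful person would: the job done as asked, in the order asked, and still so for the second after the job is handed in, with the robot touching nothing.
Of tube_1, tube_3, tube_4 only 2 to 3 are there at a start; the rules pass over those that are not, and their reading is None.
At some moment in a run one of tube_1, tube_3, tube_4 may be knocked a few centimetres aside while the robot is not near it.
It also fails if it takes over 184 s, if anything falls off the work surface, if the arm or the gripper's body presses on something with over 40 N, if the wrist force passes 120 N, or if a joint passes its speed limit or range.

ROBOT

A 6-joint arm with a two-finger parallel gripper is mounted at the origin on a cart in front of the work surface, level with it; the furniture and walls round the work are solid. World frame = base frame: x ahead of the robot, y to its left, z up, the work surface at z = 0. Lengths are in m, angles in rad, forces in N, time in s.
With the tool pointing down it reaches from about 0.35 to 0.975 m from the base axis. Payload 4.9 kg.
Tool frame: the origin (TCP) lies where the fingers leave the gripper's body, on its centre line; the fingertips stand 73 mm ahead of it and the grasp point (between the pads) lies 54 mm ahead of it; z points along the fingers, y is the line along which they close (so a half turn about z gives the same grasp; the last joint's range is limited). The gripper opens to 85 mm and grips with 20 to 120 N. Pads are 22 mm wide; open, the fingers measure 114 mm over their backs; the gripper's body (76 mm by 85 mm) begins 54 mm behind the grasp point. The pads swing forward as they close: fully open they stand 13 mm farther back than shut.
Start: joints at [-1.389, 0.053, 1.613, -0, 1.476, -0.119], TCP at [0.185, -0.597, 0.304] pointing down, gripper open.
Joint ranges: [-3.01, 3.01], [-1.01, 2.22], [0.06, 2.58], [-1.02, 4.17], [0.09, 2.62], [-3.14, 3.14]. Speed limits (rad/s): [2.57, 2.57, 3.14, 3.14, 3.14, 3.14].

INTERFACE

Orientations are given as a rotation vector (axis times angle).
In Python, from bench import manip, eyes gives the robot as it stands.
- The arm moves only by the tool step_arm, never from a script. Its argument "commands" is text: rows parted by semicolons, each of 6 numbers parted by spaces: the shift along the tool's x, y, z in mm, then the turn, a rotation vector about the tool's x, y, z in degrees. In form: x y z rx ry rz; .... A call has exactly 8 rows; each row shifts and turns the commanded pose from where the row before left it, along the tool's axes as they then stand; what a row does not reach is not made up. A row lasts 1/10 s, in which the tool goes at most 50 mm and 8.59 degrees, less where a joint would pass 70% of its speed; a pose out of reach is approached as far as the arm can. A call is refused whole if a number of a shift passes 50 or a number of a turn 8.59, either way. A call with a gripper value outside its range is refused whole. "hand" is the opening, from 0 (shut) to 1 (fully open), set as the call begins (left out, the last holds). The fingers move at their own pace and stop on an object; the grip force is fixed at half the most. Time passes only in rows, so rows that do not move let the fingers close, or fill a call up. It gives the time, the measured TCP pose, the force, the opening and the grip force at its end, in the units of the state.
- manip.sense(): the state, without advancing time (a new reading comes with each control period).
- eyes.read_camera(name): name is "scene" or "top" or "wrist"; returns a dict with "frame" (480x640x3 uint8, blue, green, red), "z_map" (480x640 float32, m along the optical axis (not along the pixel's ray), 0 where there is no reading), "intrinsics" (3x3 intrinsics, pixels), "view" (4x4, takes a point from world to camera coordinates); the wrist camera has in their place "tool_from_camera" (4x4, takes a point from camera to tool coordinates, whose origin is the TCP and whose axes are the flange's). Camera axes: x right, y up, looking along -z (the intrinsics and any distortion apply to the point x, -y, -z); pixel columns grow to the right and rows downward; lengths in m; the calibration is good to about 2 mm. The wrist camera is an equidistant fisheye: a pixel r from the principal point sees the ray r / f radians off the axis. A picture is of the moment at which its call begins: read the wrist's pose just before it.
- manip.close_job(): hands the job in; it is judged then, once.
The state is a dict: "clock": time; "q": joint angles; "joint_velocities": joint speeds; "joint_torque": joint torques, N m; "tcp_pos": TCP position; "tcp_rot": TCP orientation; "force": force on the tool from outside, world axes, zero at the start; "ft_torque": the same for the moment, N m; "gripper_width": opening from 0.0 (shut) to 1.0 (fully open); "finger_force": force on a finger pad.
Only numpy, scipy, OpenCV 4.12 (cv2) and the standard library are available. Lean on these libraries where they do the work, as an engineer would, in place of code of your own. Each camera call takes 0.05 s, during which the arm holds its last target. There are 200 camera calls.

## Working session

There is one attempt and no reset: what is moved stays moved. The work goes in short steps, Python scripts to look and compute and a tool call to move; the robot and the scene stay as the last step left them, time stands still between calls to the robot, and variables do not carry over. Pictures are saved under pics/ and viewed, at most 14 in all, crops included, and the job is handed in when it is done.

Besides the shell and the picture viewer there is one more tool, called after "Emit:" as name(argument=value, ...) on one line, values as JSON. step_arm: Moves the arm, as the interface text tells. Its arguments: {"type":"object","properties":{"commands":{"type":"string"},"hand":{"type":"number"}},"required":["commands"]}

```bash
ls; mkdir -p pics; cat > h.py <<'E'
import numpy as np, cv2
from scipy.spatial.transform import Rotation as R
from bench import manip, eyes
def grab(name):
    s=manip.sense(); c=eyes.read_camera(name); c['s']=s
    np.savez('last_'+name+'.npz',**{k:v for k,v in c.items() if k!='s'})
    return c
def cloud(c):
    """world points HxWx3 for pinhole cams"""
    K=c['intrinsics'];z=c['z_map'].astype(float)
    v,u=np.indices(z.shape)
    p=np.stack([(u-K[0,2])/K[0,0]*z,-(v-K[1,2])/K[1,1]*z,-z],-1)
    T=np.linalg.inv(c['view']); w=p@T[:3,:3].T+T[:3,3]
    w[z==0]=np.nan
    return w
def load(name): return dict(np.load('last_'+name+'.npz'))
E
python3 - <<'E'
from h import *
for n in('scene','top'):
    c=grab(n); cv2.imwrite(f'pics/{n}0.png',c['frame']); print(n,c['intrinsics'].round(1).tolist(),c['view'].round(3).tolist(),[k for k in c])
s=manip.sense();print({k:np.round(v,3).tolist() for k,v in s.items()})
E
```

```text
pics
scene [[568.9, 0.0, 318.3], [0.0, 568.9, 241.2], [0.0, 0.0, 1.0]] [[0.792, -0.61, 0.024, -0.62], [0.346, 0.48, 0.807, -0.178], [-0.504, -0.63, 0.591, -1.43], [0.0, 0.0, 0.0, 1.0]] ['frame', 'z_map', 'intrinsics', 'view', 's']
top [[461.4, 0.0, 320.9], [0.0, 461.4, 242.3], [0.0, 0.0, 1.0]] [[0.019, -1.0, 0.0, -0.235], [0.986, 0.019, 0.164, -0.6], [-0.164, -0.003, 0.986, -1.092], [0.0, 0.0, 0.0, 1.0]] ['frame', 'z_map', 'intrinsics', 'view', 's']
{'clock': 0.1, 'q': [-1.389, 0.053, 1.614, 0.0, 1.476, -0.119], 'joint_velocities': [0.0, -0.001, -0.002, 0.001, -0.0, 0.0], 'joint_torque': [0.002, -39.49, -37.136, -0.0, 0.004, -0.0], 'tcp_pos': [0.185, -0.596, 0.303], 'tcp_rot': [-3.104, -0.47, 0.0], 'force': [0.719, -0.6, 0.243], 'ft_torque': [-0.02, 0.024, 0.035], 'finger_force': 0.0, 'gripper_width': 1.0}
```

View pics/top0.png

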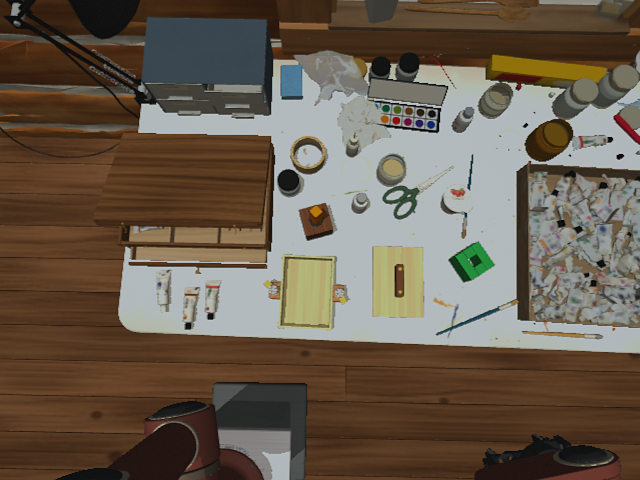

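View pics/scene0.png

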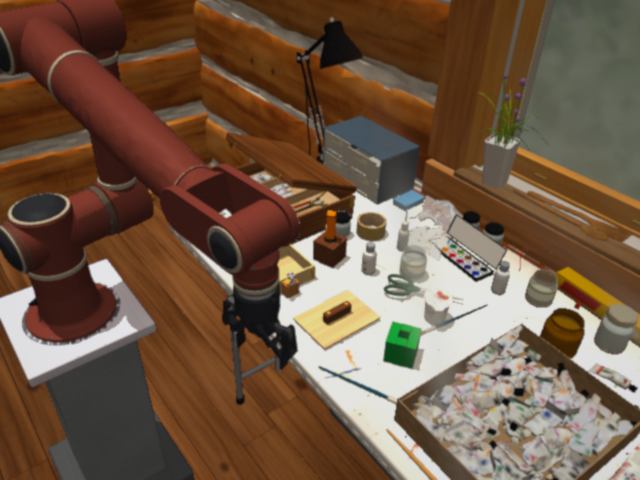

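The top view shows three loose tubes at (164,290), (190,307) and (212,300). The case is at (308,291), the cover at (398,282), and the dark stand with the orange screwdriver at (316,220). The jar is at (288,182) and the white bottle at (361,201). There are two stand-shaped blocks: brown at (316,220) and green at (470,262). The brown one holds the orange screwdriver, so it is the one meant. I'll confirm in an enlarged crop and measure.

```bash
python3 - <<'E'
from h import *
c=load('top');f=c['frame'];w=cloud(c);np.save('w.npy',w)
a=cv2.resize(f[255:340,145:235],None,fx=5,fy=5,interpolation=3)   # 450x425
b=cv2.resize(f[190:250,285:350],None,fx=5,fy=5,interpolation=3)   #325x300
d=cv2.resize(f[245:335,260:355],None,fx=5,fy=5,interpolation=3)  #475x450
cv2.imwrite('pics/tubes.png',a)
e=np.zeros((450,800,3),np.uint8);e[:300,:325]=b;e[:450,325:800]=d;cv2.imwrite('pics/sc.png',e)
for n,(u,v) in dict(t1=(164,290),t2=(190,307),t3=(212,300),case=(308,291),cov=(385,282),grip=(399,280),drv=(317,213),stand=(316,232),jar=(288,180),bot=(361,198),tablefront=(308,335),sl=(274,290),sr=(341,293)).items(): print(n,w[v,u].round(3))
E
```

```text
t1 [0.481 0.165 0.023]
t2 [0.44  0.099 0.02 ]
t3 [0.458 0.045 0.021]
case [ 0.487 -0.193  0.002]
cov [ 0.512 -0.386  0.012]
grip [ 0.515 -0.417  0.042]
drv [ 0.654 -0.213  0.156]
stand [ 0.626 -0.211  0.07 ]
jar [ 0.757 -0.138  0.067]
bot [ 0.708 -0.318  0.09 ]
tablefront [ 0.377 -0.195 -0.002]
sl [nan nan nan]
sr [ 0.48  -0.274  0.059]
```

View pics/tubes.png

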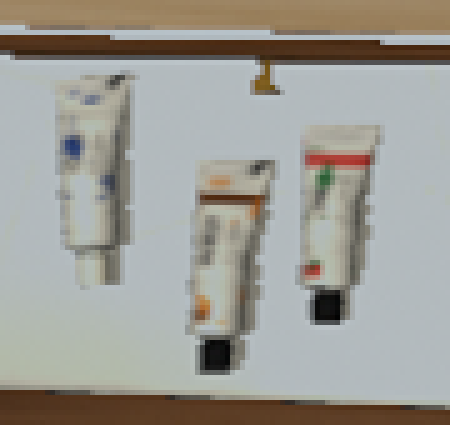

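View pics/sc.png

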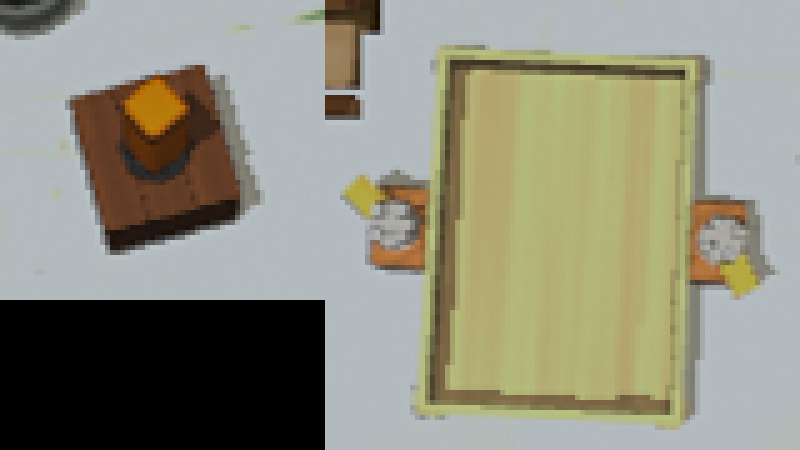

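All three tubes are present: tube_1 blue, tube_4 orange (middle), tube_3 red/green, caps toward the robot. The second crop shows the brown stand holding the orange driver, its square handle turned about 35°. Both clips are backed out, at (360,195) and (738,275). Next, the tube and case poses from the cloud.

```bash
cat >> h.py <<'E'
def tubes(c=None, box=(0.36,0.57,-0.03,0.26)):
    """blobs of 8..35 mm height in xy box -> centre, yaw, size"""
    c=c or grab('top'); w=cloud(c)
    m=((w[...,2]>.007)&(w[...,2]<.04)&(w[...,0]>box[0])&(w[...,0]<box[1])&(w[...,1]>box[2])&(w[...,1]<box[3])).astype(np.uint8)
    n,l,st,ce=cv2.connectedComponentsWithStats(m)
    for i in range(1,n):
        if st[i,4]<100: continue
        p=w[l==i]; (x,y),(a,b),t=cv2.minAreaRect((p[:,:2]*1000).astype(np.float32))
        d=np.linalg.svd(p[:,:2]-p[:,:2].mean(0),full_matrices=0)[2][0]; d*=np.sign(d[0])
        print('blob n',st[i,4],'px',ce[i].round(),'rect c',round(x,1),round(y,1),'size',round(a),round(b),round(t,1),'mean',(p.mean(0)*1000).round(1),'yaw',round(np.degrees(np.arctan2(d[1],d[0])),1),'bgr',np.median(c['frame'][l==i],0))
def rect(w,m):
    p=(w[m][:,:2]*1000).astype(np.float32); r=cv2.minAreaRect(p); return np.round(r[0],1),np.round(r[1],1),round(r[2],1),len(p)
E
python3 - <<'E'
from h import *
c=load('top');w=cloud(c);tubes(c)
v,u=np.indices(w.shape[:2]);z=w[...,2]
B=lambda a,b,c_,d:(u>=a)&(u<b)&(v>=c_)&(v<d)
print('case',rect(w,B(276,340,245,335)&(z>.035)&(z<.05)&~np.isnan(z)))
print('cover',rect(w,B(365,430,240,325)&(z>.008)&(z<.022)))
print('gripbar',rect(w,B(365,430,240,325)&(z>.03)&(z<.06)))
print('stand',rect(w,B(290,340,195,245)&(z>.055)&(z<.085)))
print('handle',rect(w,B(300,335,195,230)&(z>.145)&(z<.17)))
print('jar',rect(w,B(270,305,165,200)&(z>.055)&(z<.085)),'bottle',rect(w,B(345,375,185,215)&(z>.085)))
print('heads',rect(w,B(262,282,280,302)&(z>.058)),rect(w,B(333,350,280,305)&(z>.058)))
E
```

```text
blob n 524 px [187. 258.] rect c 563.2 113.3 size 14 287 0.0 mean [563.5 115.7  11.1] yaw 90.0 bgr [ 96. 130. 154.]
blob n 491 px [185. 265.] rect c 536.8 113.2 size 25 286 0.1 mean [543.6 114.8  32.6] yaw 89.8 bgr [26. 49. 79.]
blob n 397 px [162. 291.] rect c 479.0 173.8 size 101 32 3.6 mean [478.5 170.7  17.4] yaw 6.6 bgr [154. 165. 165.]
blob n 378 px [211. 299.] rect c 459.7 51.6 size 32 96 87.0 mean [460.1  48.9  17.5] yaw -0.7 bgr [139.5 151.5 161. ]
blob n 394 px [189. 309.] rect c 435.2 104.2 size 31 98 86.9 mean [436.6 101.8  18.3] yaw -1.0 bgr [137.  150.  158.5]
case (array([ 483. , -192.2]), array([157.4, 179.2]), 87.6, 697)
cover (array([ 515.5, -417.5]), array([178.6, 128.4]), 0.1, 3185)
gripbar (array([ 514.5, -417.1]), array([20.9, 77.1]), 88.9, 284)
stand (array([ 658.7, -208.2]), array([71.1, 70.2]), 16.4, 634)
handle (array([ 658.8, -208.8]), array([24.1, 25.1]), 42.6, 118)
jar (array([ 751.4, -128.4]), array([84.3, 69.2]), 0.3, 428) bottle (array([ 708.7, -317.6]), array([22.4, 23.9]), 43.2, 86)
heads (array([ 490. , -101.7]), array([38.5, 21.6]), 59.2, 90) (array([ 472.6, -271. ]), array([39.4, 20.8]), 16.9, 94)
```

Emit:
step_arm(commands="0 0 0 0 0 8.59; 0 0 0 0 0 8.59; 40 -48 0 0 0 0; 40 -48 0 0 0 0; 40 -48 0 0 0 0; 40 -48 0 0 0 0; 40 -48 0 0 0 0; 40 -48 0 0 0 0", hand=0.53)

```text
clock: 0.9
tcp_pos: [0.3778, -0.3644, 0.3035]
tcp_rot: [-3.141, -0.001, 0.0]
force: [1.2, -0.1, 1.5]
gripper_width: 0.532
finger_force: 0.0
```

Emit:
step_arm(commands="5 -40 0 0 0 0; 5 -40 0 0 0 0; 5 -38 0 0 0 0; 0 0 0 0 0 0; 0 0 0 0 0 0; 0 0 0 0 0 0; 0 0 0 0 0 0; 0 0 0 0 0 0")

```text
clock: 1.7
tcp_pos: [0.3917, -0.2491, 0.3037]
tcp_rot: [-3.141, 0.001, 0.001]
force: [-0.2, -0.5, 0.9]
gripper_width: 0.531
finger_force: 0.0
```

```bash
cat >> h.py <<'E'
def pose():
    s=manip.sense(); Rm=R.from_rotvec(s['tcp_rot']).as_matrix(); return s,np.array(s['tcp_pos'])*1000,Rm
def to(x,y,z,yaw):
    """print the turn about tool z, and the shift before/after the turn (mm,deg)"""
    s,p,Rm=pose(); y0=np.degrees(np.arctan2(Rm[1,0],Rm[0,0]))
    d=np.array([x,y,z])-p
    a=np.radians(yaw);R1=np.array([[np.cos(a),np.sin(a),0],[np.sin(a),-np.cos(a),0],[0,0,-1]])
    print('at',p.round(1),'yaw',y0.round(1),'tilt',np.degrees(np.arccos(-Rm[2,2])).round(2),'t',round(float(s['clock']),1),'F',np.round(s['force'],1),'w',round(float(s['gripper_width']),3),'ff',round(float(s['finger_force']),1))
    print(' rz',round((y0-yaw+180)%360-180,1),'shift now',(Rm.T@d).round(1),'shift after turn',(R1.T@d).round(1), 'fix tilt rv',np.degrees(R.from_matrix(Rm.T@R1).as_rotvec()).round(2))
def wcloud(c):
    """wrist fisheye -> world mm; pixel function returned too"""
    K=c['intrinsics'];z=c['z_map'].astype(float);s=c['s']
    v,u=np.indices(z.shape);X=u-K[0,2];Y=v-K[1,2];r=np.hypot(X,Y)+1e-9;th=r/K[0,0]
    t=np.tan(np.minimum(th,1.4)); p=np.stack([X/r*t*z,-Y/r*t*z,-z],-1)
    T=c['tool_from_camera'];q=p@T[:3,:3].T+T[:3,3]
    Rm=R.from_rotvec(s['tcp_rot']).as_matrix(); w=(q@Rm.T+s['tcp_pos'])*1000; w[z==0]=np.nan; return w
E
python3 - <<'E'
from h import *
to(450,50,150,-2)
c=grab('wrist');print(c['intrinsics'].round(1).tolist(),c['tool_from_camera'].round(3).tolist())
cv2.imwrite('pics/wr1.png',c['frame']);w=wcloud(c);np.save('ww.npy',w)
z=w[...,2];print('rim',rect(w/1000,(z>43)&(z<49)))
E
```

```text
at [ 391.7 -249.1  303.7] yaw -0.0 tilt 0.03 t 1.7 F [-0.2 -0.5  0.9] w 0.531 ff 0.0
 rz 2.0 shift now [  58.2 -299.1  153.8] shift after turn [  47.8 -300.9  153.7] fix tilt rv [-0.01  0.02  1.97]
[[371.6, 0.0, 318.7], [0.0, 371.6, 238.3], [0.0, 0.0, 1.0]] [[0.001, 0.955, 0.296, 0.076], [1.0, -0.001, 0.0, 0.0], [0.0, 0.296, -0.955, -0.07], [0.0, 0.0, 0.0, 1.0]]
rim (array([ 442. , -287.8]), array([634.6, 698.8]), 15.6, 6553)
```

View pics/wr1.png

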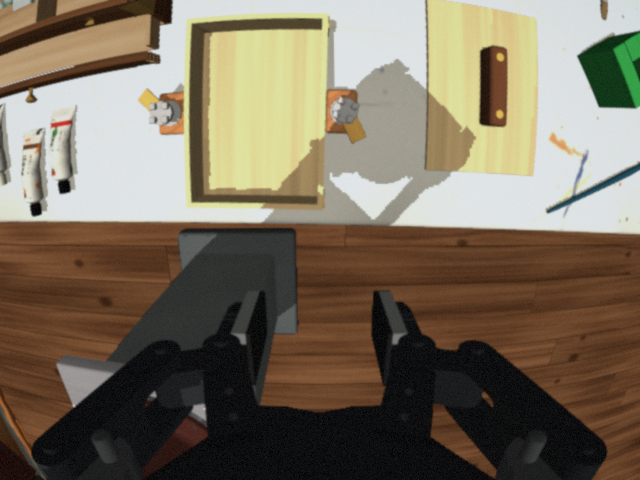

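The wrist view shows the case at (257,112), screw heads at (166,112) and (341,110), tubes at left (62,150) and (33,165), and the cover at (482,90). Now I'll refine the case from its rim.

```bash
cat >> h.py <<'E'
def casefit(w,B):
    """rim bounding by minAreaRect on z 44..48.5, cleaned by opening of the largest component"""
    z=w[...,2]; m=(B&(z>43.5)&(z<50)).astype(np.uint8)
    n,l,st,ce=cv2.connectedComponentsWithStats(m); i=1+st[1:,4].argmax(); return rect(w/1000,l==i)
E
python3 - <<'E'
from h import *
w=np.load('ww.npy');v,u=np.indices(w.shape[:2]);z=w[...,2]
print('case',casefit(w,(u>184)&(u<332)&(v>5)&(v<215)))
for a,b in((150,186),(326,368)):
    m=(u>a)&(u<b)&(v>90)&(v<140)&(z>64.5)&(z<75); print('head',rect(w/1000,m),np.nanmedian(z[m]), (w[m][:,:2].mean(0)).round(1))
m=(u>425)&(u<540)&(v<180);print('cover',rect(w/1000,m&(z>9)&(z<17)),'bar',rect(w/1000,m&(z>38)&(z<48)))
t=cloud(load('top'))*1000; z=t[...,2];v,u=np.indices(z.shape)
print('top case',casefit(t,(u>279)&(u<337)&(v>245)&(v<335)))
E
```

```text
case (array([ 483.4, -190.7]), array([128.9, 178.9]), 88.5, 3697)
head (array([ 484.9, -112.2]), array([17.6, 19.1]), 88.7, 209) 68.49892621678924 [ 485.2 -112.5]
head (array([ 481.1, -270.6]), array([18. , 18.3]), 67.6, 208) 68.42406513887293 [ 481.2 -270.6]
cover (array([ 515.9, -419.6]), array([129.6, 178.7]), 89.9, 16079) bar (array([ 515.5, -418.9]), array([20.6, 79.6]), 89.9, 1473)
top case (array([ 405.7, -189.8]), array([ 26.1, 118.3]), 1.2, 101)
```

Emit:
step_arm(commands="15 -49 5 0 0 2; 15 -49 5 0 0 0; 15 -49 10 0 0 0; 13 -49 20 0 0 0; 0 -49 20 0 0 0; 0 -49 20 0 0 0; 0 -7 20 0 0 0; 0 0 0 0 0 0")

```text
clock: 2.55
tcp_pos: [0.4536, 0.0382, 0.2053]
tcp_rot: [-3.141, 0.049, 0.01]
force: [-1.3, 0.3, -1.0]
gripper_width: 0.534
finger_force: 0.0
```

```bash
python3 - <<'E'
from h import *
to(450,50,77,-2)
c=grab('wrist');w=wcloud(c);cv2.imwrite('pics/wr2.png',c['frame'])
z=w[...,2];m=((z>8)&(z<40)&(w[...,0]<520)&(w[...,0]>370)&(w[...,1]>-20)).astype(np.uint8)
n,l,st,ce=cv2.connectedComponentsWithStats(m)
for i in range(1,n):
    if st[i,4]>300: print(ce[i].round(),rect(w/1000,l==i),w[l==i].mean(0).round(1))
E
```

```text
at [453.6  38.2 205.3] yaw -1.8 tilt 0.37 t 2.5 F [-1.3  0.3 -1. ] w 0.534 ff 0.0
 rz 0.2 shift now [ -3.2 -11.7 128.3] shift after turn [ -4.  -11.7 128.3] fix tilt rv [-0.01  0.37  0.21]
[148. 204.] (array([473.7, 171.7]), array([93.5, 33.5]), 2.9, 3610) [479.6 167.1  18.3]
[304. 217.] (array([457.6,  49.6]), array([34. , 93.1]), 88.4, 4307) [463.9  48.2  18.2]
[235. 243.] (array([439.8, 103. ]), array([32.9, 90. ]), 86.5, 3716) [446.2 100.1  18.6]
```

View pics/wr2.png

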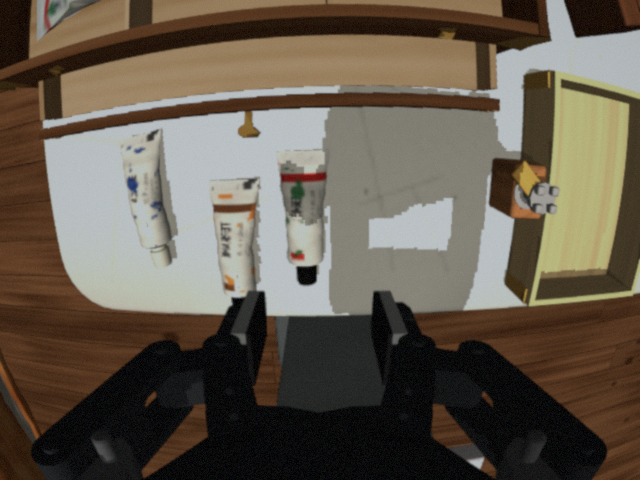

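The wrist view shows tube_3 (302,210) just left of the tool axis, with tube_4 (235,240) close beside it and tube_1 at (148,200). I'll narrow the opening so the left finger fits between tube_3 and tube_4.

Emit:
step_arm(commands="-7 -10 0 0 0.3 0; 0 0 25 0 0 0; 0 0 30 0 0 0; 0 0 30 0 0 0; 0 0 30 0 0 0; 0 0 12 0 0 0; 0 0 0 0 0 0; 0 0 0 0 0 0", hand=0.42)

```text
clock: 3.4
tcp_pos: [0.4505, 0.0467, 0.0831]
tcp_rot: [3.141, -0.055, 0.012]
force: [0.3, 0.8, 0.5]
gripper_width: 0.423
finger_force: 0.0
```

```bash
python3 - <<'E'
from h import *
to(447,48,78,-2)
c=grab('wrist');cv2.imwrite('pics/wr3.png',c['frame'])
E
```

```text
at [450.5  46.7  83.1] yaw -2.0 tilt 0.44 t 3.4 F [0.3 0.8 0.5] w 0.423 ff 0.0
 rz 0.0 shift now [-3.6 -1.2  5.1] shift after turn [-3.6 -1.2  5.1] fix tilt rv [-0.   -0.44  0.  ]
```

View pics/wr3.png

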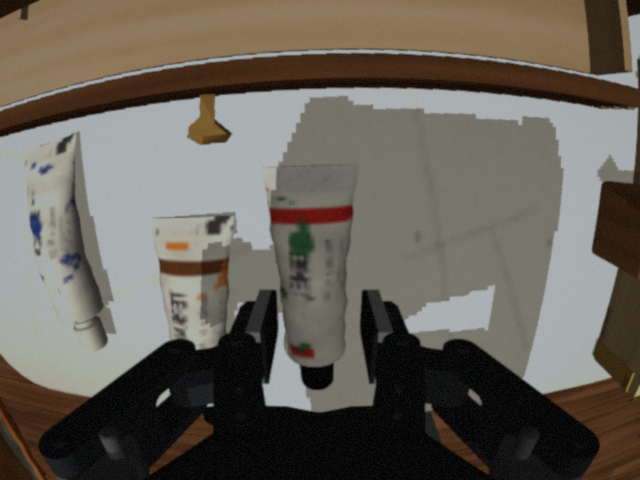

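Tube_3's neck end (315,330) lies between the pads and the left finger is clear of tube_4. Lower a little and grip.

Emit:
step_arm(commands="-2 0 3 0 -0.4 0; 0 0 0 0 0 0; 0 0 0 0 0 0; 0 0 0 0 0 0; 0 0 0 0 0 0; 0 0 0 0 0 0; 0 0 0 0 0 0; 0 0 0 0 0 0", hand=0)

```text
clock: 4.25
tcp_pos: [0.4502, 0.0469, 0.0823]
tcp_rot: [3.141, -0.053, 0.007]
force: [-1.5, -0.8, 10.1]
gripper_width: 0.287
finger_force: 58.5
```

Emit:
step_arm(commands="0 0 -10 0 0 0; 0 0 -30 0 0 0; 0 0 -40 0 0 0; 0 0 -20 0 0 0; 0 0 0 0 0 0; 0 0 0 0 0 0; 0 0 0 0 0 0; 0 0 0 0 0 0")

```text
clock: 5.05
tcp_pos: [0.4465, 0.0472, 0.1766]
tcp_rot: [-3.141, 0.053, 0.008]
force: [0.0, -0.4, -1.3]
gripper_width: 0.287
finger_force: 59.2
```

```bash
python3 - <<'E'
from h import *
a=np.radians(-1.4); C=np.array([483.2,-191.2]); ex=np.array([np.cos(a),np.sin(a)]);ey=np.array([-np.sin(a),np.cos(a)])
print({k:(C+ex*k-10*ey).round(1).tolist() for k in(-50,0,50)})
x,y=C-50*ex-10*ey; to(x,y,180,88.6)
E
```

```text
{-50: [433.0, -200.0], 0: [483.0, -201.2], 50: [532.9, -202.4]}
at [446.5  47.2 176.6] yaw -1.9 tilt 0.3 t 5.0 F [ 0.  -0.4 -1.3] w 0.287 ff 59.2
 rz -90.5 shift now [ -5.2 247.5  -3.4] shift after turn [-247.4   -7.5   -3.4] fix tilt rv [ -0.24   0.23 -90.55]
```

Emit:
step_arm(commands="0.8 23 0 0 0 8.59; 4.2 22.6 0 0 0 8.59; 7.6 21.7 0 0 0 8.59; 10.7 20.3 0 0 0 8.59; 13.6 18.5 0 0 0 8.59; 16.2 16.3 0 0 0 8.59; 18.5 13.7 0 0 0 8.59; 20.3 10.8 0 0 0 8.59")

```text
clock: 5.85
tcp_pos: [0.4469, -0.1374, 0.177]
tcp_rot: [2.556, -1.824, -0.006]
force: [0.1, -1.3, -0.9]
gripper_width: 0.285
finger_force: 59.2
```

Emit:
step_arm(commands="21.7 7.6 0 0 0 8.59; 22.6 4.3 0 0 0 8.59; 0 0 0 0 0 3.5; 0 -29 0 0 0 0; 0 -29 0 0 0 0; 0 -28 0 0 0 0; 0 0 0 0 0 0; 0 0 0 0 0 0")

```text
clock: 6.65
tcp_pos: [0.533, -0.1844, 0.1767]
tcp_rot: [2.194, -2.245, -0.007]
force: [-0.3, -0.1, -0.6]
gripper_width: 0.287
finger_force: 59.3
```

```bash
python3 - <<'E'
from h import *
to(533.4,-182.4,90,-91.4)
E
```

```text
at [ 533.  -184.4  176.7] yaw -91.3 tilt 0.29 t 6.7 F [-0.3 -0.1 -0.6] w 0.287 ff 59.3
 rz 0.1 shift now [-1.9 -0.7 86.7] shift after turn [-2.  -0.3 86.7] fix tilt rv [0.28 0.07 0.08]
```

Emit:
step_arm(commands="-2 0 20 0.3 0 0; 0 0 20 0 0 0; 0 0 20 0 0 0; 0 0 18 0 0 0; 0 0 10 0 0 0; 0 0 0 0 0 0; 0 0 0 0 0 0; 0 0 0 0 0 0")

```text
clock: 7.45
tcp_pos: [0.5342, -0.183, 0.0913]
tcp_rot: [-2.193, 2.245, -0.006]
force: [0.5, 0.1, -0.1]
gripper_width: 0.291
finger_force: 59.3
```

Emit:
step_arm(commands="0 0 0 0 0 0; 0 0 0 0 0 0; 0 0 0 0 0 0; 0 0 -10 0 0 0; 0 0 -40 0 0 0; 0 0 -45 0 0 0; 0 20 -10 0 0 0; 0 45 0 0 0 0", hand=0.4)

```text
clock: 8.25
tcp_pos: [0.4713, -0.1826, 0.2006]
tcp_rot: [-2.193, 2.242, -0.018]
force: [-0.3, -0.1, 0.5]
gripper_width: 0.401
finger_force: 0.0
```

```bash
python3 - <<'E'
from h import *
c=grab('top');tubes(c);cv2.imwrite('pics/x1.png',c['frame'])
w=cloud(c)*1000;z=w[...,2];print('tube in case',rect(w/1000,(w[...,0]>405)&(w[...,0]<565)&(w[...,1]>-245)&(w[...,1]<-137)&(z>12)&(z<40)))
to(425,103,100,-2)
E
```

```text
blob n 511 px [185. 258.] rect c 563.3 114.0 size 13 285 0.0 mean [563.4 121.4  11.1] yaw 90.0 bgr [101. 136. 161.]
blob n 487 px [186. 265.] rect c 536.7 114.0 size 26 284 0.1 mean [543.6 112.4  32.6] yaw 89.8 bgr [27. 52. 82.]
blob n 396 px [162. 291.] rect c 477.7 172.4 size 98 33 6.0 mean [478.8 170.8  17.6] yaw 7.1 bgr [161. 173. 174.]
blob n 405 px [189. 308.] rect c 435.9 105.1 size 31 99 86.7 mean [437.8 102.   17.9] yaw -0.8 bgr [143. 157. 166.]
tube in case (array([ 542.6, -214.8]), array([51.4, 26.6]), 66.9, 122)
at [ 462.6 -180.   194.8] yaw -91.3 tilt 0.1 t 8.3 F [-0.3  0.7 -3.8] w 0.4 ff 0.0
 rz -89.3 shift now [-282.   44.   95.] shift after turn [ -47.5 -281.5   94.8] fix tilt rv [ 6.000e-02  9.000e-02 -8.931e+01]
```

Emit:
step_arm(commands="-26 0.6 0 0 0 -8.59; -25.8 -3.3 0 0 0 -8.59; -25 -7.1 0 0 0 -8.59; -23.7 -10.8 0 0 0 -8.59; -21.8 -14.2 0 0 0 -8.59; -19.4 -17.3 0 0 0 -8.59; -16.6 -20 0 0 0 -8.59; -13.5 -22.2 0 0 0 -8.59", hand=0.55)

```text
clock: 9.1
tcp_pos: [0.4686, 0.0279, 0.1958]
tcp_rot: [-3.082, 0.607, -0.007]
force: [-0.4, -0.6, 0.1]
gripper_width: 0.552
finger_force: 0.0
```

Emit:
step_arm(commands="-10 -24 0 0 0 -8.59; -6.3 -25.2 0 0 0 -8.59; -2.4 -22 0 0 0 -2.9; -37 -1.5 0 0 0 0; 0 0 0 0 0 0; 0 0 25 0 0 0; 0 0 25 0 0 0; 0 0 20 0 0 0")

```text
clock: 9.9
tcp_pos: [0.432, 0.1039, 0.1247]
tcp_rot: [-3.141, 0.07, -0.007]
force: [-0.9, 0.8, -0.1]
gripper_width: 0.546
finger_force: 0.0
```

```bash
python3 - <<'E'
from h import *
to(426,103,82,-2.5)
c=grab('wrist');w=wcloud(c);z=w[...,2]
m=((z>8)&(z<40)&(w[...,0]<520)&(w[...,0]>370)&(w[...,1]>0)&(w[...,1]<240)).astype(np.uint8)
n,l,st,ce=cv2.connectedComponentsWithStats(m)
for i in range(1,n):
    if st[i,4]>300: print(ce[i].round(),rect(w/1000,l==i),w[l==i].mean(0).round(1))
E
```

```text
at [432.  103.9 124.7] yaw -2.6 tilt 0.27 t 9.9 F [-0.9  0.8 -0.1] w 0.546 ff 0.0
 rz -0.1 shift now [-6.2  1.1 42.7] shift after turn [-6.   1.1 42.7] fix tilt rv [-0.01 -0.27 -0.06]
[187. 193.] (array([473.7, 172.5]), array([93.4, 33.8]), 2.5, 8145) [480.1 167.9  18.5]
[322. 255.] (array([434.7, 103.9]), array([33.1, 98.1]), 85.8, 8508) [443.7 101.7  18.7]
```

Emit:
step_arm(commands="-6 1 5 0 0 1; 0 0 20 0 0 0; 0 0 17 0 0 0; 0 0 0 0 0 0; 0 0 0 0 0 0; 0 0 0 0 0 0; 0 0 0 0 0 0; 0 0 0 0 0 0")

```text
clock: 10.75
tcp_pos: [0.4264, 0.1033, 0.0838]
tcp_rot: [-3.14, 0.097, -0.008]
force: [0.1, 0.1, -0.2]
gripper_width: 0.55
finger_force: 0.0
```

Emit:
step_arm(commands="0 0 0 0 0 0; 0 0 0 0 0 0; 0 0 0 0 0 0; 0 0 0 0 0 0; 0 0 -10 0 0 0; 0 0 -30 0 0 0; 0 0 -40 0 0 0; 0 0 -20 0 0 0", hand=0)

```text
clock: 11.55
tcp_pos: [0.4265, 0.1034, 0.1863]
tcp_rot: [-3.14, 0.097, -0.012]
force: [0.4, 0.6, -0.6]
gripper_width: 0.28
finger_force: 58.8
```

```bash
python3 - <<'E'
from h import *
to(483.4,-181.2,90,-91.4)
c=load('top');w=cloud(c)*1000;np.set_printoptions(suppress=True)
z=w[...,2];m=(w[...,0]>405)&(w[...,0]<570)&(w[...,1]>-245)&(w[...,1]<-137)&(z>10)&(z<40)&(w[...,0]>490);n,l,st,ce=cv2.connectedComponentsWithStats(m.astype(np.uint8))
for i in range(1,n):
  if st[i,4]>20: print(st[i],rect(w/1000,l==i),w[l==i].mean(0).round(1))
E
```

```text
at [426.5 103.4 186.3] yaw -3.5 tilt 0.45 t 11.6 F [ 0.4  0.6 -0.6] w 0.28 ff 58.8
 rz 87.9 shift now [ 73.6 280.6  96.7] shift after turn [283.1 -63.8  96.3] fix tilt rv [-0.38 -0.33 87.86]
[289 257  41   4  60] (array([ 566.9, -194. ]), array([100.1,   1.1]), 88.5, 60) [ 566.9 -193.6   26. ]
[307 265  21  13 140] (array([ 541.7, -216.9]), array([55.9, 26.6]), 66.9, 140) [ 539.2 -217.    17.7]
```

Emit:
step_arm(commands="1.6 26 0 0 0 8.59; 5.4 25.4 0 0 0 8.59; 9.2 24.3 0 0 0 8.59; 12.7 22.7 0 0 0 8.59; 16 20.5 0 0 0 8.59; 18.9 17.9 0 0 0 8.59; 21.3 14.9 0 0 0 8.59; 23.3 11.6 0 0 0 8.59")

```text
clock: 12.35
tcp_pos: [0.4249, -0.1058, 0.1829]
tcp_rot: [-2.53, 1.859, -0.004]
force: [-0.1, -0.4, -0.1]
gripper_width: 0.274
finger_force: 58.8
```

Emit:
step_arm(commands="24.8 7.9 0 0 0 8.59; 25.7 4.2 0 0 0 8.59; 24 0.3 0 0 0 2; 0 -28 0 0 0 0; 0 -29 0 0 0 0; 0 0 0 0 0 0; 0 0 0 0 0 0; 0 0 0 0 0 0")

```text
clock: 13.15
tcp_pos: [0.4814, -0.1819, 0.1827]
tcp_rot: [-2.192, 2.248, -0.002]
force: [0.0, 0.1, -0.2]
gripper_width: 0.275
finger_force: 58.9
```

```bash
python3 - <<'E'
from h import *
to(483.4,-181.2,90,-91.4)
E
```

```text
at [ 481.4 -181.9  182.7] yaw -91.4 tilt 0.14 t 13.2 F [ 0.   0.1 -0.2] w 0.275 ff 58.9
 rz -0.0 shift now [-0.7 -1.8 92.8] shift after turn [-0.8 -2.  92.7] fix tilt rv [-0.13  0.02 -0.04]
```

Emit:
step_arm(commands="-1 -2 20 0 0 0; 0 0 25 0 0 0; 0 0 25 0 0 0; 0 0 15 0 0 0; 0 0 8 0 0 0; 0 0 0 0 0 0; 0 0 0 0 0 0; 0 0 0 0 0 0")

```text
clock: 13.95
tcp_pos: [0.4851, -0.1817, 0.0912]
tcp_rot: [-2.191, 2.247, -0.007]
force: [0.1, -0.1, -0.3]
gripper_width: 0.275
finger_force: 58.9
```

Emit:
step_arm(commands="0 0 0 0 0 0; 0 0 0 0 0 0; 0 0 0 0 0 0; 0 0 -10 0 0 0; 0 0 -40 0 0 0; 0 0 -45 0 0 0; 0 5 -10 0 0 0; 0 35 0 0 0 0", hand=0.38)

```text
clock: 14.75
tcp_pos: [0.4471, -0.1816, 0.1999]
tcp_rot: [-2.192, 2.244, -0.017]
force: [-0.2, 0.3, -0.3]
gripper_width: 0.379
finger_force: 0.0
```

```bash
python3 - <<'E'
from h import *
c=grab('top');tubes(c)
to(470,172,100,5)
E
```

```text
blob n 512 px [185. 258.] rect c 563.1 113.6 size 283 14 90.0 mean [563.3 121.8  11. ] yaw 90.0 bgr [100.  134.5 160. ]
blob n 484 px [186. 265.] rect c 537.0 113.7 size 286 25 90.0 mean [543.6 110.9  32.5] yaw 89.8 bgr [27. 51. 82.]
blob n 393 px [162. 291.] rect c 477.8 174.4 size 98 33 3.0 mean [478.3 170.8  17.4] yaw 7.1 bgr [160. 172. 172.]
at [ 440.8 -179.8  195.6] yaw -91.4 tilt 0.06 t 14.8 F [ 1.3  0.  -2.6] w 0.381 ff 0.0
 rz -96.4 shift now [-352.5  -20.5   95.5] shift after turn [  59.8 -348.    95.6] fix tilt rv [-2.000e-02 -7.000e-02 -9.641e+01]
```

Emit:
step_arm(commands="-30 0.7 0 0 0 -8.59; -29.8 -3.8 0 0 0 -8.59; -28.9 -8.2 0 0 0 -8.59; -27.3 -12.4 0 0 0 -8.59; -25.2 -16.3 0 0 0 -8.59; -22.5 -19.9 0 0 0 -8.59; -19.2 -23 0 0 0 -8.59; -15.6 -25.6 0 0 0 -8.59", hand=0.6)

```text
clock: 15.6
tcp_pos: [0.444, 0.061, 0.1949]
tcp_rot: [-3.081, 0.61, -0.005]
force: [-0.0, 1.7, 0.3]
gripper_width: 0.6
finger_force: 0.0
```

Emit:
step_arm(commands="-11.6 -27.7 0 0 0 -8.59; -7.3 -29.1 0 0 0 -8.59; -2.9 -29.9 0 0 0 -8.59; 1 -22 0 0 0 -1.5; 20 2 10 0 0 0; 0 0 20 0 0 0; 0 0 20 0 0 0; 0 0 20 0 0 0")

```text
clock: 16.4
tcp_pos: [0.4645, 0.1715, 0.1243]
tcp_rot: [3.139, 0.125, 0.005]
force: [0.8, -0.0, -1.0]
gripper_width: 0.601
finger_force: 0.0
```

```bash
python3 - <<'E'
from h import *
to(468,172,84,4)
c=grab('wrist');w=wcloud(c);z=w[...,2]
m=((z>8)&(z<40)&(w[...,0]<520)&(w[...,0]>370)&(w[...,1]>0)&(w[...,1]<240)).astype(np.uint8)
n,l,st,ce=cv2.connectedComponentsWithStats(m)
for i in range(1,n):
    if st[i,4]>300: print(ce[i].round(),rect(w/1000,l==i),w[l==i].mean(0).round(1))
E
```

```text
at [464.5 171.5 124.3] yaw 4.6 tilt 0.19 t 16.4 F [ 0.8 -0.  -1. ] w 0.601 ff 0.0
 rz 0.6 shift now [ 3.4 -0.3 40.3] shift after turn [ 3.5 -0.3 40.3] fix tilt rv [ 0.02 -0.19  0.55]
[321. 242.] (array([473.6, 172.9]), array([93.8, 33.7]), 2.2, 8536) [483.4 171.5  18.6]
```

Emit:
step_arm(commands="3 0 5 0 0 0.6; 0 0 18 0 0 0; 0 0 17 0 0 0; 0 0 0 0 0 0; 0 0 0 0 0 0; 0 0 0 0 0 0; 0 0 0 0 0 0; 0 0 0 0 0 0")

```text
clock: 17.25
tcp_pos: [0.4683, 0.1718, 0.086]
tcp_rot: [-3.14, -0.108, -0.008]
force: [1.1, -0.3, -0.8]
gripper_width: 0.602
finger_force: 0.0
```

Emit:
step_arm(commands="0 0 0 0 0 0; 0 0 0 0 0 0; 0 0 0 0 0 0; 0 0 0 0 0 0; 0 0 -10 0 0 0; 0 0 -30 0 0 0; 0 0 -40 0 0 0; -15 0 -20 0 0 0", hand=0)

```text
clock: 18.05
tcp_pos: [0.4546, 0.171, 0.1892]
tcp_rot: [-3.139, -0.107, -0.015]
force: [-0.2, 0.5, 0.5]
gripper_width: 0.268
finger_force: 58.6
```

```bash
python3 - <<'E'
from h import *
to(433.5,-180,90,-91.4)
E
```

```text
at [454.6 171.  189.2] yaw 3.9 tilt 0.55 t 18.1 F [-0.2  0.5  0.5] w 0.268 ff 58.6
 rz 95.3 shift now [-46.  348.8  98.5] shift after turn [351.4  12.5  99.2] fix tilt rv [-0.49 -0.39 95.32]
```

Emit:
step_arm(commands="-2 29.9 0 0 0 8.59; 2.5 29.9 0 0 0 8.59; 6.9 29.2 0 0 0 8.59; 11.2 27.8 0 0 0 8.59; 15.2 25.8 0 0 0 8.59; 18.9 23.3 0 0 0 8.59; 22.2 20.2 0 0 0 8.59; 24.9 16.7 0 0 0 8.59")

```text
clock: 18.85
tcp_pos: [0.4525, -0.0704, 0.1852]
tcp_rot: [-2.646, 1.69, -0.005]
force: [1.0, 0.4, -1.4]
gripper_width: 0.267
finger_force: 58.6
```

Emit:
step_arm(commands="27.1 12.8 0 0 0 8.59; 28.7 8.6 0 0 0 8.59; 29.7 4.2 0 0 0 8.59; 21 0.2 0 0 0 0.8; 0 21 0 0 0 0; 0 0 0 0 0 0; 0 0 0 0 0 0; 0 0 0 0 0 0")

```text
clock: 19.65
tcp_pos: [0.4318, -0.1794, 0.1852]
tcp_rot: [-2.194, 2.245, -0.005]
force: [0.6, 0.4, -1.0]
gripper_width: 0.27
finger_force: 58.7
```

```bash
python3 - <<'E'
from h import *
to(433.5,-180,91,-91.4)
c=grab('wrist');w=wcloud(c);z=w[...,2]
m=((z>15)&(z<40)&(w[...,0]<562)&(w[...,0]>410)&(w[...,1]>-245)&(w[...,1]<-138)).astype(np.uint8)
n,l,st,ce=cv2.connectedComponentsWithStats(m)
for i in range(1,n):
    if st[i,4]>100: print(ce[i].round(),rect(w/1000,l==i),w[l==i].mean(0).round(1))
E
```

```text
at [ 431.8 -179.4  185.2] yaw -91.3 tilt 0.25 t 19.6 F [ 0.6  0.4 -1. ] w 0.27 ff 58.7
 rz 0.1 shift now [ 0.6 -1.3 94.2] shift after turn [ 0.6 -1.7 94.2] fix tilt rv [-0.25 -0.01  0.09]
[240. 224.] (array([ 484.1, -187.8]), array([31.4, 93.6]), 2.0, 4952) [ 483.5 -194.2   24.4]
[173. 227.] (array([ 535.9, -187.5]), array([32.4, 88.2]), 0.9, 4053) [ 531.9 -192.8   23.7]
```

Emit:
step_arm(commands="0 -1 20 0 0 0; 0 0 25 0 0 0; 0 0 25 0 0 0; 0 0 16 0 0 0; 0 0 8 0 0 0; 0 0 0 0 0 0; 0 0 0 0 0 0; 0 0 0 0 0 0")

```text
clock: 20.5
tcp_pos: [0.4332, -0.1798, 0.0914]
tcp_rot: [-2.194, 2.245, -0.006]
force: [-0.1, -0.2, 0.3]
gripper_width: 0.274
finger_force: 58.7
```

Emit:
step_arm(commands="0 0 0 0 0 0; 0 0 0 0 0 0; 0 0 0 0 0 0; 0 0 -10 0 0 0; 0 0 -40 0 0 0; 0 0 -45 0 0 0; 40 0 -30 0 0 0; 45 0 -20 0 0 0", hand=0.38)

```text
clock: 21.3
tcp_pos: [0.4311, -0.2654, 0.2405]
tcp_rot: [-2.196, 2.242, -0.013]
force: [1.3, 0.2, 0.4]
gripper_width: 0.378
finger_force: 0.0
```

Emit:
step_arm(commands="45 0 -10 0 0 0; 45 0 0 0 0 0; 45 0 0 0 0 0; 0 -20 0 0 0 0; 0 -25 0 0 0 0; 0 -25 0 0 0 0; 0 0 0 0 0 0; 0 0 0 0 0 0")

```text
clock: 22.1
tcp_pos: [0.497, -0.4012, 0.2466]
tcp_rot: [-2.194, 2.245, -0.004]
force: [0.9, 1.0, -0.7]
gripper_width: 0.381
finger_force: 0.0
```

```bash
python3 - <<'E'
from h import *
to(515.6,-418.5,260,-91.4)
c=grab('top');tubes(c)
w=cloud(c)*1000;z=w[...,2];v,u=np.indices(z.shape)
m=(w[...,0]>410)&(w[...,0]<562)&(w[...,1]>-245)&(w[...,1]<-138)&(z>9)
print('max z inside',np.nanmax(z[m]),np.sort(z[m])[-20:].round(0))
m=(u>360)&(u<440)&(v>235)&(v<330)
print('bar',rect(w/1000,m&(z>33)&(z<50)))
cv2.imwrite('pics/case2.png',cv2.resize(c['frame'][240:340,255:435],None,fx=4.4,fy=4.4,interpolation=3))
E
```

```text
at [ 497.  -401.2  246.6] yaw -91.3 tilt 0.18 t 22.1 F [ 0.9  1.  -0.7] w 0.381 ff 0.0
 rz 0.1 shift now [ 16.9 -19.  -13.3] shift after turn [ 16.8 -19.  -13.4] fix tilt rv [-0.18 -0.01  0.09]
blob n 517 px [186. 258.] rect c 563.3 113.6 size 13 283 0.0 mean [563.4 118.5  11.1] yaw -90.0 bgr [103. 139. 165.]
blob n 484 px [186. 265.] rect c 536.9 113.2 size 25 286 0.1 mean [543.6 111.1  32.3] yaw 89.9 bgr [28. 53. 85.]
max z inside 34.493886731381764 [32. 32. 32. 32. 32. 32. 32. 32. 32. 33. 33. 33. 33. 33. 33. 33. 33. 34.
 34. 34.]
bar (array([ 488.2, -408.8]), array([25.3,  6.4]), 12.3, 26)
```

View pics/case2.png

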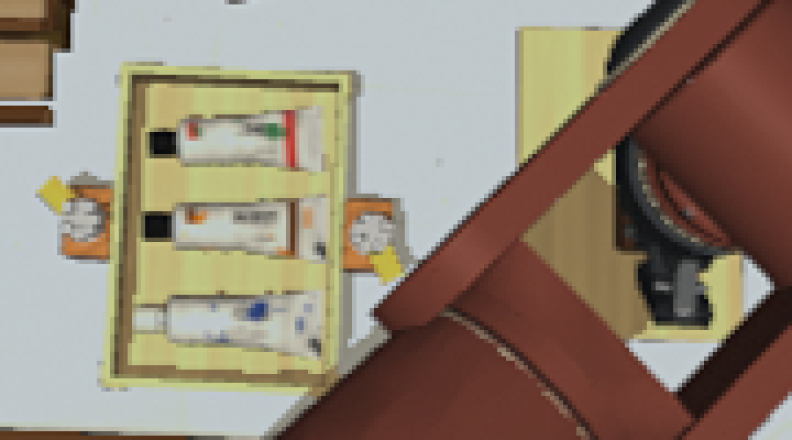

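All three tubes lie flat in the case (tops at 34 mm or lower) at crop rows 140, 225 and 320. Clips at (55,195) and (385,265) are clear of the mouth. Next, the cover.

Emit:
step_arm(commands="0 0 0 0 0 -8.59; 0 0 0 0 0 -8.59; 0 0 0 0 0 -8.59; 0 0 0 0 0 -8.59; 0 0 0 0 0 -8.59; 0 0 0 0 0 -8.59; 0 0 0 0 0 -8.59; 0 0 0 0 0 -8.59", hand=0.6)

```text
clock: 22.95
tcp_pos: [0.4959, -0.4013, 0.2465]
tcp_rot: [-3.082, 0.608, -0.005]
force: [0.3, 0.2, -0.6]
gripper_width: 0.6
finger_force: 0.0
```

Emit:
step_arm(commands="0 0 0 0 0 -8.59; 0 0 0 0 0 -8.59; 0 0 0 0 0 -5.4; 18.5 17.5 0 0 0 0; 0 0 25 0 0 0; 0 0 30 0 0 0; 0 0 25 0 0 0; 0 0 0 0 0 0")

```text
clock: 23.75
tcp_pos: [0.5129, -0.4169, 0.1615]
tcp_rot: [-3.135, 0.002, 0.005]
force: [-0.4, 0.3, -0.0]
gripper_width: 0.6
finger_force: 0.0
```

```bash
python3 - <<'E'
from h import *
to(515.6,-418.7,93,0)
c=grab('wrist');w=wcloud(c);z=w[...,2];v,u=np.indices(z.shape)
b=(w[...,0]>420)&(w[...,0]<620)&(w[...,1]>-500)&(w[...,1]<-340)
print('bar',rect(w/1000,b&(z>38)&(z<50)&(w[...,1]>-445)&(w[...,1]<-395)&(u>200)&(u<440)),'cover',rect(w/1000,b&(z>9)&(z<17)))
E
```

```text
at [ 512.9 -416.9  161.5] yaw -0.1 tilt 0.4 t 23.8 F [-0.4  0.3 -0. ] w 0.6 ff 0.0
 rz -0.1 shift now [ 2.9  2.2 68.5] shift after turn [ 2.7  1.8 68.5] fix tilt rv [-0.36  0.17 -0.09]
bar (array([ 516.5, -419.7]), array([79.1, 20.2]), 0.1, 4813) cover (array([ 515.5, -419.8]), array([128.7, 179.1]), 89.9, 43367)
```

Emit:
step_arm(commands="3 2.7 10 -0.36 0.17 0; 0 0 25 0 0 0; 0 0 22 0 0 0; 0 0 10 0 0 0; 0 0 0 0 0 0; 0 0 0 0 0 0; 0 0 0 0 0 0; 0 0 0 0 0 0")

```text
clock: 24.6
tcp_pos: [0.5198, -0.4225, 0.101]
tcp_rot: [3.133, -0.001, 0.013]
force: [0.6, 0.5, 0.7]
gripper_width: 0.599
finger_force: 0.0
```

Emit:
step_arm(commands="0 0 0 0 0 0; 0 0 0 0 0 0; 0 0 0 0 0 0; 0 0 0 0 0 0; 0 0 0 0 0 0; 0 0 0 0 0 0; 0 0 0 0 0 0; 0 0 0 0 0 0", hand=0)

```text
clock: 25.4
tcp_pos: [0.5195, -0.4222, 0.1]
tcp_rot: [3.135, -0.001, 0.011]
force: [-0.2, 0.9, 5.1]
gripper_width: 0.217
finger_force: 62.1
```

```bash
python3 - <<'E'
from h import *
to(515.7,-419.5,94,0)
E
```

```text
at [ 519.5 -422.2  100. ] yaw -0.0 tilt 0.58 t 25.4 F [-0.2  0.9  5.1] w 0.217 ff 62.1
 rz -0.0 shift now [-3.8 -2.7  6. ] shift after turn [-3.8 -2.7  6. ] fix tilt rv [ 0.4  -0.42 -0.05]
```

Emit:
step_arm(commands="0 0 -10 0.2 -0.2 0; 0 0 -25 0.2 -0.2 0; 0 0 -30 0 0 0; 0 0 -30 0 0 0; -8 -40 0 0 0 0; -8 -40 0 0 0 0; -8 -40 0 0 0 0; -8 -40 0 0 0 0")

```text
clock: 26.2
tcp_pos: [0.4858, -0.2599, 0.1932]
tcp_rot: [-3.14, 0.002, 0.004]
force: [0.8, -0.5, -3.0]
gripper_width: 0.212
finger_force: 61.2
```

Emit:
step_arm(commands="0 -35 0 0 0 1.4; 0 -34 0 0 0 0; 0 0 0 0 0 0; 0 0 0 0 0 0; 0 0 0 0 0 0; 0 0 0 0 0 0; 0 0 0 0 0 0; 0 0 0 0 0 0")

```text
clock: 27.0
tcp_pos: [0.488, -0.1934, 0.1944]
tcp_rot: [-3.141, 0.041, 0.001]
force: [0.7, 0.1, -3.4]
gripper_width: 0.215
finger_force: 61.2
```

```bash
python3 - <<'E'
from h import *
to(487,-191.2,150,-1.4)
c=grab('wrist');w=wcloud(c);z=w[...,2];v,u=np.indices(z.shape)
b=(w[...,0]>380)&(w[...,0]<590)&(w[...,1]>-290)&(w[...,1]<-90)&(z>85)&(z<120)
m=b.astype(np.uint8);n,l,st,ce=cv2.connectedComponentsWithStats(m);i=1+st[1:,4].argmax();m=l==i
print(rect(w/1000,m)); p=w[m];A=np.c_[p[:,:2]-p[:,:2].mean(0),np.ones(len(p))];k=np.linalg.lstsq(A,p[:,2],rcond=None)[0];r=p[:,2]-A@k;g=abs(r)<3;k=np.linalg.lstsq(A[g],p[g,2],rcond=None)[0];print('tilt',np.degrees(k[:2]).round(2),'z',k[2],np.median(p[:,2]))
cv2.imwrite('pics/cov.png',c['frame'])
E
```

```text
at [ 488.  -193.4  194.4] yaw -1.5 tilt 0.06 t 27.0 F [ 0.7  0.1 -3.4] w 0.215 ff 61.2
 rz -0.1 shift now [-1.  -2.1 44.4] shift after turn [-1.  -2.2 44.4] fix tilt rv [-0.04  0.04 -0.1 ]
(array([ 514. , -194.1]), array([128.5, 117.8]), 88.6, 54893)
tilt [-0.43  0.36] z 107.29107281464096 107.29542717166292
```

View pics/cov.png

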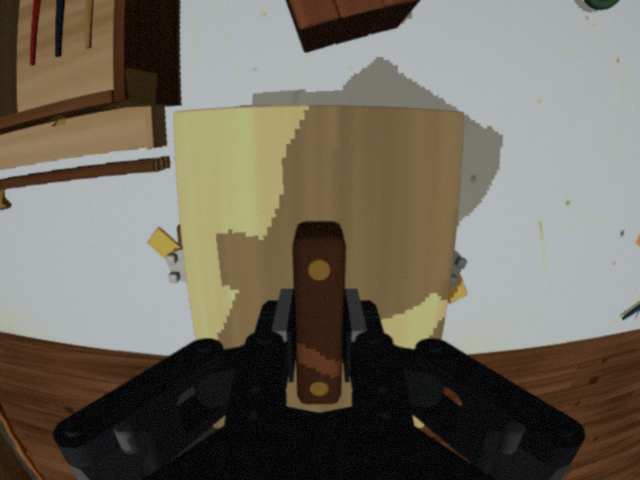

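The cover is held square over the case, with its far edge at row 107 and the bar at (319,310). Clips at (165,240) and (457,290) lie outside it. It needs about 2 mm of shift, then down.

Emit:
step_arm(commands="-0.7 -2 15 0 0 0; 0 0 15 0 0 0; 0 0 10 0 0 0; 0 0 5 0 0 0; 0 0 3 0 0 0; 0 0 2 0 0 0; 0 0 0 0 0 0; 0 0 0 0 0 0")

```text
clock: 27.85
tcp_pos: [0.4877, -0.1909, 0.145]
tcp_rot: [-3.141, 0.039, -0.001]
force: [1.3, 0.4, -2.6]
gripper_width: 0.215
finger_force: 61.1
```

Emit:
step_arm(commands="0 0 2 0 0 0; 0 0 2 0 0 0; 0 0 0 0 0 0; 0 0 0 0 0 0; 0 0 0 0 0 0; 0 0 0 0 0 0; 0 0 0 0 0 0; 0 0 0 0 0 0")

```text
clock: 28.65
tcp_pos: [0.4873, -0.1907, 0.1405]
tcp_rot: [-3.141, 0.04, 0.001]
force: [-0.2, -0.5, -2.7]
gripper_width: 0.219
finger_force: 61.1
```

Emit:
step_arm(commands="0 0 1 0 0 0; 0 0 1 0 0 0; 0 0 0.5 0 0 0; 0 0 0 0 0 0; 0 0 0 0 0 0; 0 0 0 0 0 0; 0 0 0 0 0 0; 0 0 0 0 0 0")

```text
clock: 29.45
tcp_pos: [0.4876, -0.1908, 0.139]
tcp_rot: [-3.141, 0.04, 0.0]
force: [-3.3, 2.9, 5.1]
gripper_width: 0.215
finger_force: 62.2
```

Emit:
step_arm(commands="0 0 0 0 0 0; 0 0 0 0 0 0; 0 0 0 0 0 0; 0 0 0 0 0 0; 0 0 -10 0 0 0; 0 0 -40 0 0 0; 0 0 -50 0 0 0; -10 0 -40 0 0 0", hand=0.5)

```text
clock: 30.25
tcp_pos: [0.478, -0.1907, 0.2814]
tcp_rot: [3.141, -0.039, 0.003]
force: [0.6, 0.0, 0.1]
gripper_width: 0.498
finger_force: 0.0
```

```bash
cat >> h.py <<'E'
def heads(c,w,save=None):
    z=w[...,2]
    for y in(-112,-271):
        m=(abs(w[...,0]-483)<25)&(abs(w[...,1]-y)<16)&(z>58)&(z<75); p=w[m]
        t=m&(z>np.percentile(z[m],90)-3); (cx,cy),s,a,n=rect(w/1000,t); print('head',cx,cy,s,a,n,'z',np.median(z[t]).round(1))
E
python3 - <<'E'
from h import *
to(600,-208,300,-1.4)
c=grab('wrist');w=wcloud(c);z=w[...,2]
m=(z>48)&(z<57)&(abs(w[...,0]-483)<110)&(abs(w[...,1]+191)<68);p=w[m]
print('cover',rect(w/1000,m));A=np.c_[p[:,:2]-p[:,:2].mean(0),np.ones(len(p))];k=np.linalg.lstsq(A,p[:,2],rcond=None)[0];print('tilt',np.degrees(k[:2]).round(2),'z',k[2].round(1))
heads(c,w); cv2.imwrite('pics/w4.png',c['frame'])
E
```

```text
at [ 478.  -190.7  281.4] yaw -1.4 tilt 0.12 t 30.2 F [0.6 0.  0.1] w 0.498 ff 0.0
 rz -0.0 shift now [122.4  14.3 -18.3] shift after turn [122.4  14.3 -18.6] fix tilt rv [ 0.04 -0.12 -0.02]
cover (array([ 483.4, -190.7]), array([129.4, 178.5]), 88.6, 27405)
tilt [-0.02  0.02] z 52.1
head 485.5 -111.0 [18.5 17.9] 87.6 220 z 68.9
head 481.4 -270.7 [18.5 17.8] 70.1 213 z 68.3
```

Emit:
step_arm(commands="30 3 -5 0 0 0; 30 4 -5 0 0 0; 30 4 -5 0 0 0; 30 4 -4 0 0 0; 0 0 0 0 0 0; 0 0 0 0 0 0; 0 0 0 0 0 0; 0 0 0 0 0 0")

```text
clock: 31.1
tcp_pos: [0.5962, -0.2084, 0.2969]
tcp_rot: [-3.141, 0.04, 0.001]
force: [0.5, 0.6, 0.8]
gripper_width: 0.5
finger_force: 0.0
```

```bash
python3 - <<'E'
from h import *
c=grab('wrist');w=wcloud(c);z=w[...,2]
m=(abs(w[...,0]-659)<40)&(abs(w[...,1]+209)<40)
print('handle top',rect(w/1000,m&(z>151)&(z<162)),np.median(z[m&(z>151)&(z<162)]),'stand',rect(w/1000,m&(z>63)&(z<72)), 'collar',rect(w/1000,m&(z>72)&(z<76)))
h=m&(z>151)&(z<162);v,u=np.where(h);print(u.min(),u.max(),v.min(),v.max())
a=c['frame'][max(v.min()-70,0):v.max()+70,u.min()-70:u.max()+70];cv2.imwrite('pics/drv.png',cv2.resize(a,None,fx=3,fy=3,interpolation=3));print(a.shape)
to(658.8,-208.6,230,-1.4)
E
```

```text
handle top (array([ 659.2, -210.6]), array([24.7, 25. ]), 41.6, 1777) 155.6508528455934 stand (array([ 659.7, -210.2]), array([70.7, 70.1]), 16.2, 5330) collar (array([ 669.4, -211.4]), array([34.5, 14.5]), 87.3, 190)
291 348 120 175
(195, 197, 3)
at [ 596.2 -208.5  296.9] yaw -1.5 tilt 0.05 t 31.1 F [ 0.9  0.8 -0.3] w 0.498 ff 0.0
 rz -0.1 shift now [62.6 -1.4 66.9] shift after turn [62.5 -1.4 66.9] fix tilt rv [-0.04  0.04 -0.06]
```

View pics/drv.png

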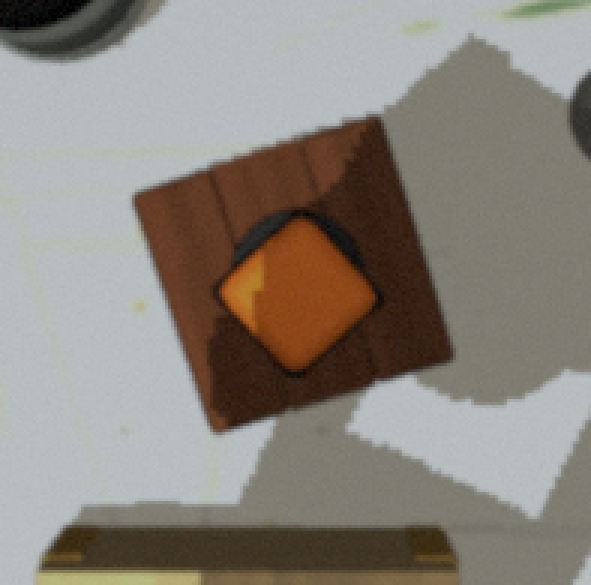

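The crop confirms the dark wooden stand, with the orange square handle centred at (298,293) and turned about 42°. Next, the grasp.

Emit:
step_arm(commands="31 1 0 0 0 0; 31.7 1 0 0 0 -8.59; 0 0 0 0 0 -8.59; 0 0 0 0 0 -8.59; 0 0 20 0 0 -8.59; 0 0 20 0 0 -8.59; 0 0 0 0 0 0; 0 0 0 0 0 0")

```text
clock: 31.95
tcp_pos: [0.6591, -0.2121, 0.2567]
tcp_rot: [-2.938, -1.108, 0.001]
force: [-0.3, -0.1, 0.5]
gripper_width: 0.499
finger_force: 0.0
```

```bash
python3 - <<'E'
from h import *
to(659,-210.2,190,41.6)
E
```

```text
at [ 659.1 -212.1  256.7] yaw 41.3 tilt 0.1 t 31.9 F [-0.3 -0.1  0.5] w 0.499 ff 0.0
 rz -0.3 shift now [ 1.2 -1.4 66.7] shift after turn [ 1.1 -1.5 66.7] fix tilt rv [-0.1   0.02 -0.28]
```

Emit:
step_arm(commands="1 -1.4 20 0 0 -0.3; 0 0 25 0 0 0; 0 0 22 0 0 0; 0 0 0 0 0 0; 0 0 0 0 0 0; 0 0 0 0 0 0; 0 0 0 0 0 0; 0 0 0 0 0 0")

```text
clock: 32.75
tcp_pos: [0.66, -0.2107, 0.1915]
tcp_rot: [2.934, 1.12, 0.002]
force: [0.3, 0.5, 0.4]
gripper_width: 0.497
finger_force: 0.0
```

Emit:
step_arm(commands="0 0 0 0 0 0; 0 0 0 0 0 0; 0 0 0 0 0 0; 0 0 0 0 0 0; 0 0 0 0 0 0; 0 0 0 0 0 0; 0 0 0 0 0 0; 0 0 0 0 0 0", hand=0)

```text
clock: 33.55
tcp_pos: [0.6597, -0.2105, 0.1906]
tcp_rot: [2.935, 1.121, 0.001]
force: [0.1, 0.4, 4.4]
gripper_width: 0.273
finger_force: 58.9
```

```bash
python3 - <<'E'
from h import *
to(659,-210.2,190,41.6)
E
```

```text
at [ 659.7 -210.5  190.6] yaw 41.8 tilt 0.04 t 33.5 F [0.1 0.4 4.4] w 0.273 ff 58.9
 rz 0.2 shift now [-0.3 -0.8  0.6] shift after turn [-0.3 -0.8  0.6] fix tilt rv [ 0.02 -0.03  0.2 ]
```

Emit:
step_arm(commands="0 0 -30 0 0 0; 0 0 -30 0 0 0; 0 0 -30 0 0 0; -26 -23.2 0 0 0 0; -26 -23.2 0 0 0 0; -26 -23.2 0 0 0 0; -26 -23.2 0 0 0 0; -26 -23.2 0 0 0 0")

```text
clock: 34.35
tcp_pos: [0.4832, -0.2101, 0.278]
tcp_rot: [-2.932, -1.12, 0.004]
force: [-0.9, 0.0, -1.6]
gripper_width: 0.272
finger_force: 59.2
```

Emit:
step_arm(commands="0 0 0 0 0 -8.59; 0 0 0 0 0 -8.59; 0 0 0 0 0 -8.59; 0 0 0 0 0 -8.59; 0 0 0 0 0 -8.59; 0 0 0 0 0 -2.85; 25 -1 0 0 0 0; 25 -1 0 0 0 0")

```text
clock: 35.15
tcp_pos: [0.4845, -0.1601, 0.2782]
tcp_rot: [-2.266, -2.17, 0.001]
force: [0.8, 0.5, -1.8]
gripper_width: 0.275
finger_force: 59.2
```

Emit:
step_arm(commands="25 -1 0 0 0 0; 23 -1 0 0 0 0; 0 0 0 0 0 0; 0 0 0 0 0 0; 0 0 0 0 0 0; 0 0 0 0 0 0; 0 0 0 0 0 0; 0 0 0 0 0 0")

```text
clock: 35.95
tcp_pos: [0.4853, -0.113, 0.2799]
tcp_rot: [-2.268, -2.173, 0.0]
force: [0.3, -0.5, -0.7]
gripper_width: 0.269
finger_force: 59.2
```

```bash
python3 - <<'E'
from h import *
to(485.3,-111.7,260,87.6)
c=grab('wrist');w=wcloud(c);z=w[...,2];cv2.imwrite('pics/w5.png',c['frame'][100:480,140:500])
v,u=np.where((abs(w[...,0]-485)<20)&(abs(w[...,1]+112)<20)&(z>55)&(z<73));print(u.min(),u.max(),v.min(),v.max())
cv2.imwrite('pics/w5.png',cv2.resize(c['frame'][120:480,200:460],None,fx=1.65,fy=1.65,interpolation=3))
E
```

```text
at [ 485.3 -113.   279.9] yaw 87.6 tilt 0.05 t 36.0 F [ 0.3 -0.5 -0.7] w 0.269 ff 59.2
 rz -0.0 shift now [ 1.3 -0.  19.9] shift after turn [ 1.3 -0.1 19.9] fix tilt rv [-0.04 -0.03 -0.04]
306 342 195 232
```

View pics/w5.png

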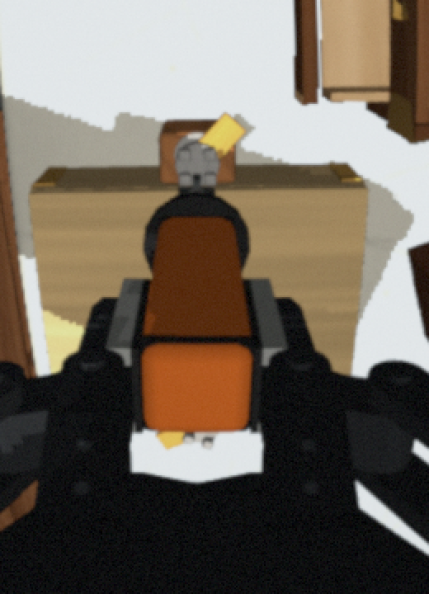

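The driver is held straight, with the collar centred at (197,240) directly above the left head (197,165). I'll check its tilt in the other plane from the depth map.

```bash
cat >> h.py <<'E'
def drvtilt(c,w):
    s=c['s'];Rm=R.from_rotvec(s['tcp_rot']).as_matrix();t=(w-np.array(s['tcp_pos'])*1000)@Rm
    f=c['frame'].astype(int);o=(f[...,2]>f[...,0]+40)&(abs(t[...,1])<12)&(abs(t[...,0])<30)
    for a,b in((36,46),(46,56),(60,70),(70,80),(80,90),(90,100),(100,110)):
        m=o&(t[...,2]>a)&(t[...,2]<b)
        if m.sum()>5: print((a,b),'x front',np.median(t[m][:,0]).round(1),'y mid',((t[m][:,1].min()+t[m][:,1].max())/2).round(1),m.sum())
    for a,b in((150,158),(158,166),(166,172),(172,178),(178,183)):
        m=(t[...,2]>a)&(t[...,2]<b)&(abs(t[...,1])<14)&(abs(t[...,0])<16)
        if m.sum()>3: q=t[m];print('shaft',(a,b),'x',q[:,0].min().round(1),q[:,0].max().round(1),'y',q[:,1].min().round(1),q[:,1].max().round(1),m.sum())
E
python3 - <<'E'
from h import *
c=grab('wrist');w=wcloud(c);drvtilt(c,w);heads(c,w)
E
```

```text
(36, 46) x front 11.4 y mid 0.1 991
(46, 56) x front 11.5 y mid 0.0 789
(60, 70) x front 11.5 y mid -0.0 585
(70, 80) x front 11.6 y mid 0.1 495
(80, 90) x front 11.5 y mid 0.1 431
(90, 100) x front 11.5 y mid 0.1 340
(100, 110) x front 11.6 y mid 0.2 312
shaft (158, 166) x 4.0 5.0 y -1.7 1.6 9
shaft (166, 172) x 1.5 7.7 y -7.2 2.9 41
shaft (172, 178) x 0.8 7.6 y -7.4 7.1 53
shaft (178, 183) x 1.3 7.5 y -7.5 7.3 29
head 485.6 -110.5 [18.3 17.3] 87.3 229 z 69.2
head 481.6 -274.9 [21.  11.5] 8.2 81 z 68.2
```

Emit:
step_arm(commands="2.2 0 10 0 0 0; 0 0 10 0 0 0; 0 0 4 0 0 0; 0 0 2 0 0 0; 0 0 2 0 0 0; 0 0 1 0 0 0; 0 0 0 0 0 0; 0 0 0 0 0 0")

```text
clock: 36.85
tcp_pos: [0.4855, -0.1104, 0.2513]
tcp_rot: [-2.267, -2.174, -0.0]
force: [0.5, 0.4, -1.2]
gripper_width: 0.274
finger_force: 59.2
```

```bash
python3 - <<'E'
from h import *
to(485.3,-110.7,247.6,87.6);print(manip.sense()['ft_torque'])
E
```

```text
at [ 485.5 -110.4  251.3] yaw 87.6 tilt 0.03 t 36.9 F [ 0.5  0.4 -1.2] w 0.274 ff 59.2
 rz 0.0 shift now [-0.3 -0.2  3.7] shift after turn [-0.3 -0.2  3.7] fix tilt rv [-0.   -0.03  0.  ]
[ 0.05239768  0.00552932 -0.00609157]
```

Emit:
step_arm(commands="0 0 1 0 0 0; 0 0 1 0 0 0; 0 0 1 0 0 0; 0 0 0.7 0 0 0; 0 0 0 0 0 0; 0 0 0 0 0 0; 0 0 0 0 0 0; 0 0 0 0 0 0")

```text
clock: 37.65
tcp_pos: [0.4855, -0.1104, 0.2477]
tcp_rot: [-2.267, -2.174, -0.0]
force: [-1.6, 0.0, 3.0]
gripper_width: 0.275
finger_force: 59.8
```

Emit:
step_arm(commands="0 0 0.2 0 0 8.5; 0 0 0.3 0 0 8.5; 0 0 0.3 0 0 8.5; 0 0 0.3 0 0 8.5; 0 0 0.3 0 0 8.5; 0 0 0.3 0 0 8.5; 0 0 0.3 0 0 8.5; 0 0 0.3 0 0 8.5")

```text
clock: 38.45
tcp_pos: [0.4858, -0.1106, 0.2457]
tcp_rot: [3.097, 0.526, 0.002]
force: [-0.4, -0.4, 4.0]
gripper_width: 0.271
finger_force: 59.7
```

Emit:
step_arm(commands="0 0 0.3 0 0 8.5; 0 0 0.3 0 0 8.5; 0 0 0.3 0 0 8.5; 0 0 0.3 0 0 8.5; 0 0 0.3 0 0 8.5; 0 0 0.3 0 0 8.5; 0 0 0.3 0 0 8.5; 0 0 0 0 0 0")

```text
clock: 39.25
tcp_pos: [0.4858, -0.1107, 0.2436]
tcp_rot: [2.953, -1.071, 0.002]
force: [-0.5, -0.8, 4.2]
gripper_width: 0.277
finger_force: 59.7
```

```bash
python3 - <<'E'
from h import *
to(485.3,-110.7,243,-50);print(manip.sense()['ft_torque'])
E
```

```text
at [ 485.8 -110.7  243.6] yaw -39.9 tilt 0.07 t 39.2 F [-0.5 -0.8  4.2] w 0.277 ff 59.7
 rz 10.1 shift now [-0.4  0.3  0.6] shift after turn [-0.3  0.4  0.6] fix tilt rv [-1.000e-02 -7.000e-02  1.013e+01]
[-0.22703165  0.17694116  0.02091337]
```

Emit:
step_arm(commands="0 0 0.3 0 0 5; 0 0 0.3 0 0 5; 0 0 0.1 0 0 4; 0 0 0 0 0 3; 0 0 0 0 0 2; 0 0 0 0 0 0; 0 0 0 0 0 0; 0 0 0 0 0 0")

```text
clock: 40.05
tcp_pos: [0.4857, -0.1107, 0.2429]
tcp_rot: [2.737, -1.542, 0.002]
force: [-0.6, -2.5, 4.5]
gripper_width: 0.269
finger_force: 59.8
```

```bash
python3 - <<'E'
from h import *
to(485.3,-110.7,243,-50);print(manip.sense()['ft_torque'])
E
```

```text
at [ 485.7 -110.7  242.9] yaw -58.8 tilt 0.06 t 40.0 F [-0.6 -2.5  4.5] w 0.269 ff 59.8
 rz -8.8 shift now [-0.2  0.4 -0.1] shift after turn [-0.3  0.3 -0.1] fix tilt rv [-0.01 -0.05 -8.77]
[-0.46101336  0.19205448  0.07254775]
```

Emit:
step_arm(commands="0 0 0 0 0 2; 0 0 0 0 0 2; 0 0 0 0 0 2; 0 0 0 0 0 0; 0 0 0 0 0 0; 0 0 0 0 0 0; 0 0 0 0 0 0; 0 0 0 0 0 0")

```text
clock: 40.85
tcp_pos: [0.4857, -0.1106, 0.2428]
tcp_rot: [2.653, -1.682, 0.001]
force: [-0.6, -0.9, 5.6]
gripper_width: 0.273
finger_force: 59.8
```

```bash
python3 - <<'E'
from h import *
to(485.3,-110.7,243,-50);print(manip.sense()['ft_torque'])
E
```

```text
at [ 485.7 -110.6  242.8] yaw -64.8 tilt 0.05 t 40.9 F [-0.6 -0.9  5.6] w 0.273 ff 59.8
 rz -14.8 shift now [-0.1  0.4 -0.2] shift after turn [-0.2  0.4 -0.2] fix tilt rv [ -0.02  -0.04 -14.75]
[-0.44202633  0.17336937  0.15977335]
```

Emit:
step_arm(commands="0 0 0 0 0 -7; 0 0 -4 0 0 0; 0 0 -20 0 0 0; 0 0 -25 0 0 0; 0 0 0 0 0 -8.59; 0 0 0 0 0 -8.59; 0 0 0 0 0 -8.59; 0 0 0 0 0 -8.59")

```text
clock: 41.65
tcp_pos: [0.4849, -0.1098, 0.2897]
tcp_rot: [-3.075, 0.632, 0.005]
force: [0.5, -0.1, -1.8]
gripper_width: 0.271
finger_force: 59.4
```

Emit:
step_arm(commands="0 0 0 0 0 -8.59; 0 0 0 0 0 -8.59; 0 0 0 0 0 -8.59; 0 0 0 0 0 -8.59; 0 0 0 0 0 -8.59; 0 0 0 0 0 -8.59; 0 0 0 0 0 -8.59; 0 0 0 0 0 -8.59")

```text
clock: 42.45
tcp_pos: [0.4849, -0.1097, 0.2897]
tcp_rot: [-2.894, -1.213, 0.002]
force: [0.1, -1.4, -1.8]
gripper_width: 0.269
finger_force: 59.4
```

Emit:
step_arm(commands="0 0 0 0 0 -8.59; 0 0 0 0 0 -8.59; 0 0 0 0 0 -7; -38 13 0 0 0 0; -38 13 0 0 0 0; -38 13 0 0 0 0; -37 13 0 0 0 0; 0 0 0 0 0 0")

```text
clock: 43.25
tcp_pos: [0.48, -0.2731, 0.2896]
tcp_rot: [-2.586, -1.779, 0.002]
force: [0.0, -0.2, -1.8]
gripper_width: 0.276
finger_force: 59.3
```

```bash
python3 - <<'E'
from h import *
to(481.3,-270.8,260,69.5)
c=grab('wrist');w=wcloud(c);drvtilt(c,w);heads(c,w)
s=c['s'];Rm=R.from_rotvec(s['tcp_rot']).as_matrix();t=(w-np.array(s['tcp_pos'])*1000)@Rm
f=c['frame'].astype(int);o=(f[...,2]>f[...,0]+40)&(abs(t[...,1])<20)&(abs(t[...,0])<22)&(t[...,2]>25)&(t[...,2]<37);print('handle top tool frame',rect(t/1000,o),np.median(t[o][:,2]))
t=cloud(grab('top'))*1000;z=t[...,2];np.set_printoptions(suppress=True)
m=(abs(t[...,0]-485)<35)&(t[...,1]>-135)&(t[...,1]<-80)&(z>55)&(z<75);print('left head+clip pts',rect(t/1000,m), t[m].mean(0).round(1))
E
```

```text
at [ 480.  -273.1  289.6] yaw 69.0 tilt 0.16 t 43.2 F [ 0.  -0.2 -1.8] w 0.276 ff 59.3
 rz -0.5 shift now [ 2.6  0.5 29.6] shift after turn [ 2.6  0.4 29.6] fix tilt rv [-0.16 -0.04 -0.46]
(36, 46) x front 11.3 y mid 0.1 992
(46, 56) x front 11.5 y mid 0.1 793
(60, 70) x front 11.5 y mid 0.0 586
(70, 80) x front 11.6 y mid 0.1 479
(80, 90) x front 11.5 y mid 0.1 424
(90, 100) x front 11.5 y mid 0.2 342
(100, 110) x front 11.6 y mid 0.1 328
shaft (158, 166) x 4.0 5.0 y -1.1 0.9 7
shaft (166, 172) x 1.0 7.7 y -7.2 7.7 46
shaft (172, 178) x 0.9 7.6 y -7.4 7.2 52
shaft (178, 183) x 1.4 7.2 y -7.5 7.3 28
head 485.5 -110.9 [18.4 18.2] 41.0 213 z 64.4
head 481.2 -270.3 [18.1 17.1] 69.0 228 z 68.5
handle top tool frame (array([0.3, 0.1]), array([23. , 23.2]), 89.9, 3353) 34.74404414646374
left head+clip pts (array([ 495.2, -114.5]), array([37.7, 37.8]), 15.5, 82) [ 485.6 -113.5   59.4]
```

Left screw is home: its head is at 64.4 mm and has turned to −49°. The driver has not slipped. Next, the right screw.

Emit:
step_arm(commands="3 0.3 10 0 0 0; 0 0 10 0 0 0; 0 0 10 0 0 0; 0 0 4 0 0 0; 0 0 3 0 0 0; 0 0 2 0 0 0; 0 0 1 0 0 0; 0 0 0 0 0 0")

```text
clock: 44.15
tcp_pos: [0.4824, -0.2672, 0.2527]
tcp_rot: [-2.583, -1.787, -0.0]
force: [-3.3, 1.8, 4.1]
gripper_width: 0.272
finger_force: 60.0
```

Emit:
step_arm(commands="0 0 1 0 0 0; 0 0 1 0 0 0; 0 0 0.6 0 0 0; 0 0 0 0 0 0; 0 0 0 0 0 0; 0 0 0 0 0 0; 0 0 0 0 0 0; 0 0 0 0 0 0")

```text
clock: 44.95
tcp_pos: [0.4827, -0.2676, 0.2521]
tcp_rot: [2.583, 1.787, 0.001]
force: [-3.4, 3.9, 11.0]
gripper_width: 0.274
finger_force: 61.0
```

```bash
python3 - <<'E'
from h import *
to(481.4,-270.3,247,69);print(manip.sense()['ft_torque'])
E
```

```text
at [ 482.7 -267.6  252.1] yaw 69.4 tilt 0.07 t 45.0 F [-3.4  3.9 11. ] w 0.274 ff 61.0
 rz 0.4 shift now [-3.  -0.3  5.1] shift after turn [-3.  -0.2  5.1] fix tilt rv [ 0.07 -0.    0.37]
[0.8739214  1.12850888 0.03398226]
```

The earlier motion was still settling, so the tool sits 3 mm off and the bit rests on the cap. Lift, correct and retry.

Emit:
step_arm(commands="0 0 -6 0 0 0; -2.8 -0.3 0 0 0 0; 0 0 0 0 0 0; 0 0 0 0 0 0; 0 0 0 0 0 0; 0 0 0 0 0 0; 0 0 0 0 0 0; 0 0 0 0 0 0")

```text
clock: 45.75
tcp_pos: [0.4809, -0.2698, 0.2544]
tcp_rot: [-2.583, -1.787, 0.0]
force: [-0.5, 0.2, -1.8]
gripper_width: 0.272
finger_force: 59.3
```

```bash
python3 - <<'E'
from h import *
to(481.4,-270.3,247,69);c=grab('wrist');w=wcloud(c);drvtilt(c,w);heads(c,w)
E
```

```text
at [ 480.9 -269.8  254.4] yaw 69.4 tilt 0.06 t 45.8 F [-0.5  0.2 -1.8] w 0.272 ff 59.3
 rz 0.4 shift now [-0.3  0.7  7.4] shift after turn [-0.3  0.7  7.4] fix tilt rv [-0.05 -0.03  0.36]
(36, 46) x front 11.3 y mid 0.2 969
(46, 56) x front 11.4 y mid 0.1 764
(60, 70) x front 11.5 y mid 0.2 581
(70, 80) x front 11.6 y mid 0.0 481
(80, 90) x front 11.5 y mid 0.1 434
(90, 100) x front 11.5 y mid 0.1 342
(100, 110) x front 11.7 y mid -0.1 316
shaft (158, 166) x 4.1 5.2 y -1.7 0.9 8
shaft (166, 172) x 1.4 8.1 y -5.2 7.1 42
shaft (172, 178) x 0.8 7.5 y -7.4 7.2 53
shaft (178, 183) x 1.2 7.5 y -7.5 7.3 26
head 485.4 -111.0 [18.1 18.2] 40.2 264 z 64.4
head 482.4 -267.6 [12.6 17.4] 66.1 152 z 68.6
```

Emit:
step_arm(commands="-0.2 0.6 1 0 0 0; 0 0 1.5 0 0 0; 0 0 1.5 0 0 0; 0 0 1 0 0 0; 0 0 1 0 0 0; 0 0 1 0 0 0; 0 0 0 0 0 0; 0 0 0 0 0 0")

```text
clock: 46.6
tcp_pos: [0.4814, -0.2702, 0.2475]
tcp_rot: [-2.583, -1.787, 0.0]
force: [0.2, -0.2, -1.1]
gripper_width: 0.279
finger_force: 59.3
```

```bash
python3 - <<'E'
from h import *
to(481.4,-270.3,247,69);print(manip.sense()['ft_torque'])
E
```

```text
at [ 481.4 -270.2  247.5] yaw 69.4 tilt 0.05 t 46.6 F [ 0.2 -0.2 -1.1] w 0.279 ff 59.3
 rz 0.4 shift now [-0.1  0.1  0.5] shift after turn [-0.1  0.1  0.5] fix tilt rv [-0.04 -0.02  0.36]
[ 0.02633737 -0.0058203  -0.03968235]
```

Emit:
step_arm(commands="0 0 0.7 0 0 6; 0 0 0.3 0 0 8.5; 0 0 0.3 0 0 8.5; 0 0 0.3 0 0 8.5; 0 0 0.3 0 0 8.5; 0 0 0.3 0 0 8.5; 0 0 0.3 0 0 8.5; 0 0 0.3 0 0 8.5")

```text
clock: 47.4
tcp_pos: [0.4816, -0.2705, 0.2453]
tcp_rot: [3.14, 0.097, 0.0]
force: [-0.5, -0.3, -0.5]
gripper_width: 0.275
finger_force: 59.4
```

Emit:
step_arm(commands="0 0 0.3 0 0 8.5; 0 0 0.3 0 0 8.5; 0 0 0.3 0 0 8.5; 0 0 0.3 0 0 8.5; 0 0 0.3 0 0 8.5; 0 0 0.3 0 0 8.5; 0 0 0.2 0 0 6; 0 0 0 0 0 0")

```text
clock: 48.2
tcp_pos: [0.4815, -0.2706, 0.2433]
tcp_rot: [2.809, -1.404, 0.0]
force: [-1.1, -1.2, 0.5]
gripper_width: 0.274
finger_force: 59.4
```

Emit:
step_arm(commands="0 0 0 0 0 3; 0 0 0 0 0 3; 0 0 0 0 0 2; 0 0 0 0 0 2; 0 0 0 0 0 1.5; 0 0 0 0 0 0; 0 0 0 0 0 0; 0 0 0 0 0 0")

```text
clock: 49.0
tcp_pos: [0.4814, -0.2705, 0.243]
tcp_rot: [2.655, -1.678, 0.0]
force: [0.0, -1.8, 0.7]
gripper_width: 0.271
finger_force: 59.4
```

```bash
python3 - <<'E'
from h import *
to(481.4,-270.3,243,-64.8);print(manip.sense()['ft_torque'])
E
```

```text
at [ 481.4 -270.5  243. ] yaw -64.6 tilt 0.03 t 49.0 F [ 0.  -1.8  0.7] w 0.271 ff 59.4
 rz 0.2 shift now [-0.2 -0.  -0. ] shift after turn [-0.2 -0.  -0. ] fix tilt rv [ 0.02 -0.01  0.21]
[-0.65988525  0.16307387  0.10842893]
```

Emit:
step_arm(commands="0 0 0 0 0 2; 0 0 0 0 0 0; 0 0 0 0 0 0; 0 0 0 0 0 -8.5; 0 0 -5 0 0 0; 0 0 -20 0 0 -5; 0 0 -25 0 0 -4.6; 0 0 0 0 0 0")

```text
clock: 49.8
tcp_pos: [0.4827, -0.2705, 0.2966]
tcp_rot: [-2.862, 1.294, -0.008]
force: [0.2, -1.1, -0.7]
gripper_width: 0.273
finger_force: 59.3
```

Emit:
step_arm(commands="12 -28 0 0 0 0; 12 -28 0 0 0 0; 12 -28 0 0 0 0; 12 -28 0 0 0 0; 12 -28 0 0 0 0; 0 0 0 0 0 0; 0 0 0 0 0 0; 0 0 0 0 0 0")

```text
clock: 50.6
tcp_pos: [0.6252, -0.2224, 0.2915]
tcp_rot: [-2.862, 1.294, 0.005]
force: [-0.1, -0.4, -1.8]
gripper_width: 0.275
finger_force: 59.5
```

```bash
python3 - <<'E'
from h import *
to(659.7,-210.5,260,-48.2)
c=grab('top');w=cloud(c)*1000;z=w[...,2]
cv2.imwrite('pics/end1.png',cv2.resize(c['frame'][240:340,255:365],None,fx=5,fy=5,interpolation=3))
for y in(-111,-271):
  m=(abs(w[...,0]-483)<12)&(abs(w[...,1]-y)<13)&(z>55)&(z<76);print(rect(w/1000,m),np.percentile(z[m],[20,50,80]).round(1))
E
```

```text
at [ 625.2 -222.4  291.5] yaw -48.6 tilt 0.17 t 50.6 F [-0.1 -0.4 -1.8] w 0.275 ff 59.5
 rz -0.4 shift now [ 13.9 -33.8  31.4] shift after turn [ 14.1 -33.7  31.5] fix tilt rv [ 0.04  0.16 -0.44]Traceback (most recent call last):
  File "<stdin>", line 6, in <module>
    return _quantile_unchecked(
        a, q, axis, out, overwrite_input, method, keepdims, weights)
    return _ureduce(a,
                    func=_quantile_ureduce_func,
    ...<5 lines>...
                    overwrite_input=overwrite_input,
                    method=method)
    r = func(a, **kwargs)
    result = _quantile(arr,
                       quantiles=q,
    ...<2 lines>...
                       out=out,
                       weights=wgt)
    slices_having_nans = np.isnan(arr[-1, ...])
                                  ~~~^^^^^^^^^
IndexError: index -1 is out of bounds for axis 0 with size 0
```

View pics/end1.png

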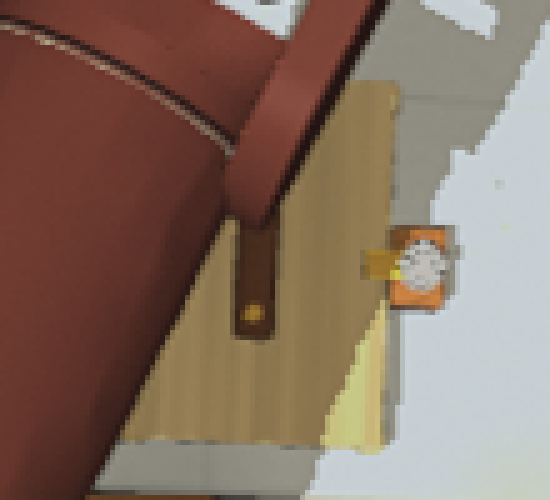

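The right clip lies square over the cover at (385,265). Next, the driver goes back in its stand.

Emit:
step_arm(commands="7 -17 0 0 0 0; 7 -17 0 0 0 0; 0 0 0 0 0 0; 0 0 0 0 0 0; 0 0 0 0 0 0; 0 0 0 0 0 0; 0 0 0 0 0 0; 0 0 0 0 0 0")

```text
clock: 51.45
tcp_pos: [0.6605, -0.2106, 0.2927]
tcp_rot: [-2.863, 1.292, 0.001]
force: [0.2, -0.2, -1.7]
gripper_width: 0.273
finger_force: 59.5
```

```bash
python3 - <<'E'
from h import *
to(659.7,-210.5,191,-48.2)
E
```

```text
at [ 660.5 -210.6  292.7] yaw -48.6 tilt 0.04 t 51.5 F [ 0.2 -0.2 -1.7] w 0.273 ff 59.5
 rz -0.4 shift now [ -0.6   0.6 101.7] shift after turn [ -0.6   0.6 101.7] fix tilt rv [-0.    0.04 -0.36]
```

Emit:
step_arm(commands="-0.6 0.6 10 0 0 0; 0 0 10 0 0 0; 0 0 15 0 0 0; 0 0 15 0 0 0; 0 0 15 0 0 0; 0 0 15 0 0 0; 0 0 14 0 0 0; 0 0 3 0 0 0")

```text
clock: 52.25
tcp_pos: [0.6588, -0.2099, 0.1924]
tcp_rot: [-2.864, 1.291, 0.008]
force: [0.4, 0.2, -1.7]
gripper_width: 0.27
finger_force: 59.5
```

Emit:
step_arm(commands="0 0 2 0 0 0; 0 0 1 0 0 0; 0 0 1 0 0 0; 0 0 0.5 0 0 0; 0 0 0 0 0 0; 0 0 0 0 0 0; 0 0 0 0 0 0; 0 0 0 0 0 0")

```text
clock: 53.05
tcp_pos: [0.6599, -0.2103, 0.1912]
tcp_rot: [-2.864, 1.291, 0.001]
force: [-0.0, 0.1, -1.7]
gripper_width: 0.275
finger_force: 59.5
```

Emit:
step_arm(commands="0 0 0.6 0 0 0; 0 0 0 0 0 0; 0 0 0 0 0 0; 0 0 0 0 0 0; 0 0 0 0 0 0; 0 0 0 0 0 0; 0 0 0 0 0 0; 0 0 0 0 0 0")

```text
clock: 53.85
tcp_pos: [0.66, -0.2104, 0.1906]
tcp_rot: [-2.864, 1.291, 0.001]
force: [0.3, -0.0, -0.2]
gripper_width: 0.275
finger_force: 59.8
```

Emit:
step_arm(commands="0 0 0 0 0 0; 0 0 0 0 0 0; 0 0 0 0 0 0; 0 0 0 0 0 0; 0 0 -10 0 0 0; 0 0 -30 0 0 0; 0 0 -40 0 0 0; 0 0 -30 0 0 0", hand=0.5)

```text
clock: 54.65
tcp_pos: [0.6603, -0.2105, 0.304]
tcp_rot: [-2.864, 1.291, -0.003]
force: [-0.2, 0.4, 0.2]
gripper_width: 0.503
finger_force: 0.0
```

Emit:
step_arm(commands="-30 30 -10 0 0 -8.59; -30 30 0 0 0 -8.59; -25 30 0 0 0 -8.59; -20 30 0 0 0 -8.59; -15 30 0 0 0 -8.59; -15 30 0 0 0 -4; 0 0 0 0 0 0; 0 0 0 0 0 0")

```text
clock: 55.45
tcp_pos: [0.4684, -0.2982, 0.3114]
tcp_rot: [-3.141, 0.047, -0.001]
force: [0.4, -0.0, -1.0]
gripper_width: 0.502
finger_force: 0.0
```

```bash
python3 - <<'E'
from h import *
to(450,-210,310,0)
c=grab('wrist');w=wcloud(c);z=w[...,2];heads(c,w)
m=(abs(w[...,0]-659)<40)&(abs(w[...,1]+210)<40)
print('handle top',rect(w/1000,m&(z>148)&(z<162)),z[m&(z>148)&(z<162)].mean())
m=(z>49)&(z<56)&(abs(w[...,0]-483)<110)&(abs(w[...,1]+191)<68);p=w[m]
print('cover',rect(w/1000,m));A=np.c_[p[:,:2]-p[:,:2].mean(0),np.ones(len(p))];k=np.linalg.lstsq(A,p[:,2],rcond=None)[0];print('tilt',np.degrees(k[:2]).round(2),'z',k[2].round(1))
cv2.imwrite('pics/fin.png',c['frame']);cv2.imwrite('pics/fin2.png',grab('top')['frame'])
E
```

```text
at [ 468.4 -298.2  311.4] yaw -1.7 tilt 0.04 t 55.5 F [ 0.4 -0.  -1. ] w 0.502 ff 0.0
 rz -1.7 shift now [-21.1 -87.6   1.4] shift after turn [-18.4 -88.2   1.4] fix tilt rv [-0.02 -0.03 -1.71]
head 485.6 -111.3 [18.5 19.1] 41.0 143 z 64.2
head 481.6 -271.0 [18.6 18.7] 40.1 184 z 64.4
handle top (array([0., 0.]), array([0., 0.]), 0.0, 0) nan
cover (array([ 483.8, -190.9]), array([135.6, 177.9]), 88.4, 20674)
tilt [-0.02  0.03] z 52.3<stdin>:5: RuntimeWarning: Mean of empty slice.
  ret = ret.dtype.type(ret / rcount)
```

View pics/fin.png

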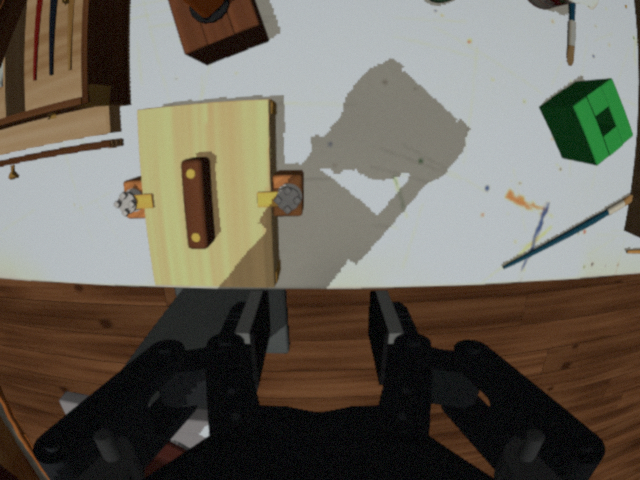

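The wrist view shows both clips square over the cover at (143,200) and (268,199), with heads at home height and angle. Last, a check on the driver, jar and bottle from the top camera.

```bash
python3 - <<'E'
from h import *
w=cloud(load('top'));z=w[...,2];v,u=np.indices(z.shape)
B=lambda a,b,c_,d:(u>=a)&(u<b)&(v>=c_)&(v<d)
m=B(300,335,195,230)&(z>.145)&(z<.17);print('handle',rect(w,m),np.median(z[m]))
print('jar',rect(w,B(270,305,165,200)&(z>.055)&(z<.085)),'bottle',rect(w,B(345,375,185,215)&(z>.085)))
cv2.imwrite('pics/f3.png',cv2.resize(cv2.imread('pics/fin2.png')[150:340,130:380],None,fx=3,fy=3))
E
```

```text
handle (array([ 659. , -208.2]), array([24.2, 24.7]), 40.3, 119) 0.15427640710229817
jar (array([ 752. , -128.3]), array([84.8, 69.1]), 0.3, 429) bottle (array([ 708.7, -318.1]), array([22.8, 23.8]), 45.5, 88)
```

View pics/f3.png

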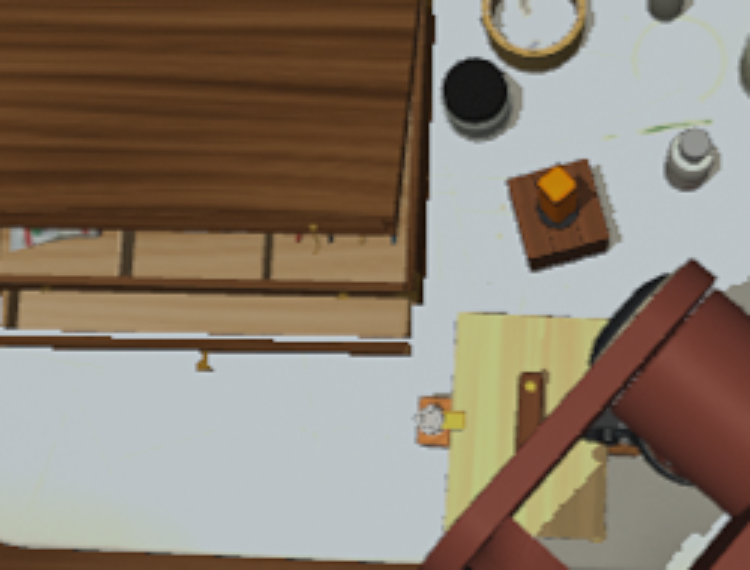

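The driver stands upright in its stand at (557,190). The jar (477,90) and bottle (690,150) have not moved, and no tube is left loose. Handing in.

```bash
python3 -c "
from bench import manip
print(manip.close_job())"
```

```text
the job is handed in; nothing more can be done
None
```

I handed the job in at about 56 s: all three tubes lie flat in the case, the cover is seated level with both clamp screws driven home, the screwdriver is back upright in its stand, and the jar and bottle have not moved; no verdict was returned.

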